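# Unlock the lock box with its key and hold it open

### The job

A small brown bottle is standing on the keyhole of the grey lock box: stand it upright on the free end of the narrow wooden ledge and let go of it. Then take the key out of the wooden block, push it fully home in the keyhole past its sticky pins, turn it a quarter turn clockwise (seen from above) against the lock's spring, and finish still gripping the key with the lock held turned. Leave the other things where they are.

Things in the scene. Friction and masses are not known exactly. Their poses are not given: they have to be found in the camera images.
- bottle_center (a point): centre (half-way up) of the small brown bottle that stands on the lock box over the keyhole: 119 mm tall, round, black cap; the gripper meets it as a 40 mm wide cylinder from its foot to 98 mm up. Own z is up. Best taken from above, 15 to 25 mm above this point, so that cap and gripper body stay clear
- ledge_mid (a point): centre of the top face of the narrow wooden ledge, a fixed shelf on two feet: top face 60 mm deep (own x) and 210 mm long (own y), 70 mm above the worktop
- ledge_free (a point): middle of the free end of the ledge, on its top face, 45 mm from the centre toward the ledge's own -y end; axes as the ledge's
- keyhole (a point): centre of the keyhole in the top face of the lock box, 80 mm above the worktop: an upright slot 24 mm long (own x) and 8 mm wide (own y), 18 mm deep, with a 3 mm bevel round its mouth. Own z is up. The lock's floor is 35 mm below this point: there the key is fully home. It can turn only with its tip 31 mm or more down
- lockbox: grey steel lock box, fixed: 154 x 184 x 80 mm high, origin under its middle; the keyhole lies 25 mm from the middle toward own -x (the front, with the keeper). Two sticky sprung pins stick into the keyhole from its two ends, 7.5 and 13 mm down; pushing the key past them takes about 5 to 15 N, and small wiggles help
- key_bow (a point): centre of the key's black grip (30 mm wide along own x, 9 mm thick along own y, 32 mm high), 63 mm above the key's tip. At the start the key stands upright, tip down, in the fixed wooden key block (56 x 80 x 50 mm), the grip's underside 12 mm above the block; lifting it 40 mm frees it. Fully home in the lock this point is 28 mm above the keyhole, the grip's underside 12 mm above the lid
- key_tip (a point): lower end of the key (grip 32 mm, round shank 6 mm thick, at the tip a flat bit 20 mm wide along own x, 5 mm thick along own y and 13 mm high, its nose tapered to 13 mm); either way round fits. The axes are those of the grip
- barrel (a joint): turn of the lock's barrel, moved by the key's bit: 0 locked (slot in line with the keyhole's own x), grows clockwise seen from above to 1.65 at the stop; about 0.2 rad of play between key and barrel; a spring of 0.02 to 0.07 N m turns it back when let go
- bottle: the brown bottle to be moved; origin at the centre of its underside
- key: the key; origin at its tip
- lemon_1: a lemon lying nearby (72 x 57 x 58 mm); leave alone; origin at the centre of its underside
- garlic_1: a garlic bulb (56 mm); leave alone; origin at the centre of its underside
- garlic_2: another garlic bulb (60 mm); leave alone; origin at the centre of its underside
- pear_1: a pear behind (126 x 70 x 69 mm); leave alone; origin at the centre of its underside
- mug_2: a two-tone mug behind (78 x 116 x 101 mm); leave alone; origin at the centre of its underside
- jar_1: a jar with a dark lid behind (65 mm wide, 86 mm high); leave alone; origin at the centre of its underside
- other_bottle: a like brown bottle already standing at the other end of the ledge (own +y side, 70 mm from the middle); leave it alone; origin at the centre of its underside

How it is judged:
On the way, in this order (a step that is already met when the one before it is completed fails the run):
1. the bottle stands upright on the ledge, let go (z of bottle_center in the frame of ledge_mid between 0.054 and 0.066 m and x of bottle_center in the frame of ledge_mid between -0.03 and 0.03 m and y of bottle_center in the frame of ledge_mid between -0.105 and 0.02 m and angle between bottle_center's own z axis and vertical below 0.12 rad and contact force between the fingers and bottle below 0.2 N and linear speed of bottle below 0.03 m/s), for 0.2 s.
2. the key is fully home in the keyhole, not yet turned (z of key_tip in the frame of keyhole below -0.031 m and horizontal distance between key_tip and keyhole below 0.006 m and angle between key_tip's own z axis and vertical below 0.15 rad and value of joint barrel below 0.5 rad), for 0.05 s.
At the end, for the whole second after the job is handed in: Key home (tip 31 mm or more down, within 6 mm of the keyhole axis, upright within 0.15 rad), barrel held still, turned over 1.15 rad; fingers grip the key (over 2 N); the bottle, let go, stands upright (within 0.12 rad) on the free end of the ledge (at most 20 mm past its middle) (z of bottle_center in the frame of ledge_mid between 0.054 and 0.066 m and x of bottle_center in the frame of ledge_mid between -0.03 and 0.03 m and y of bottle_center in the frame of ledge_mid between -0.105 and 0.02 m and angle between bottle_center's own z axis and vertical below 0.12 rad and contact force between the fingers and bottle below 0.2 N and z of key_tip in the frame of keyhole below -0.031 m and horizontal distance between key_tip and keyhole below 0.006 m and angle between key_tip's own z axis and vertical below 0.15 rad and value of joint barrel above 1.15 rad and velocity of joint barrel below 0.2 rad/s and contact force between the fingers and key above 2 N); the arm keeps its last pose, push and grip.
It fails at once if another thing is moved by more than 4 cm (distance of any of lemon_1, garlic_1, garlic_2, pear_1, mug_2, jar_1, other_bottle from where it was at the start of the episode above 0.04 m).
It fails at once if the other bottle or the jar is knocked over (angle between any of other_bottle, jar_1's own z axis and vertical above 0.5 rad).
It fails at once if the bottle is tipped over (angle between bottle_center's own z axis and vertical above 0.8 rad).
It also fails if it takes over 53 s, if anything falls off the work surface, if the arm or the gripper's body presses on something with over 40 N, if the wrist force passes 120 N, or if a joint passes its speed limit or range.

### The arm

A 6-joint arm with a two-finger parallel gripper is mounted at the origin on a cart in front of the work surface, level with it; the furniture and walls round the work are solid. World frame = base frame: x ahead of the robot, y to its left, z up, the work surface at z = 0. Lengths are in m, angles in rad, forces in N, time in s.
With the tool pointing down it reaches from about 0.25 to 0.775 m from the base axis. Payload 8.9 kg.
Tool frame: the origin (TCP) lies between the finger pads; the fingertips stand 8 mm ahead of it and the grasp point (between the pads) lies 11 mm behind it; z points along the fingers, x is the direction in which the jaws open and shut, and the axes are right-handed (so a half turn about z gives the same grasp; the last joint's range is limited). The gripper opens to 85 mm and grips with 20 to 120 N. Pads are 22 mm wide; open, the fingers measure 114 mm over their backs; the gripper's body (76 mm by 85 mm) begins 54 mm behind the grasp point. The pads swing forward as they close: fully open they stand 13 mm farther back than shut.
Start: joints at [1.112, 0.291, -0.153, 1.127, 0, 1.431], TCP at [0.165, 0.498, 0.239] pointing down, gripper open.
Joint ranges: [-2.52, 2.52], [-0.91, 1.74], [-1.3, 1.37], [-1.96, 2.02], [-1.52, 1.47], [-3.14, 3.14]. Speed limits (rad/s): [2.22, 2.22, 2.79, 3.14, 3.14, 3.14].

### API

Orientations are given as [roll, pitch, yaw] about the fixed x, y, z axes, in that order (R = Rz(yaw) Ry(pitch) Rx(roll)).
In Python, from bench import * gives the robot as it stands. The module is installed in compiled form; this text tells all that it offers.
- The arm moves only by the tool jog_arm, never from a script. Its argument "motion" is text: rows parted by semicolons, each of 5 numbers parted by spaces: the finger opening in cm, from 0 to 8.54, then the shift along the world's x, y, z in cm, then the turn about the world's z in rad. A call has 1 to 12 rows; each row shifts and turns the commanded pose from where the row before left it; what a row does not reach is not made up. A row lasts 1/10 s, in which the tool goes at most 50 mm and 8.59 degrees, less where a joint would pass 70% of its speed; a pose out of reach is approached as far as the arm can. A call is refused whole if a number of a shift passes 5 or a number of a turn 0.15, either way. A call with a gripper value outside its range is refused whole. The fingers move at their own pace and stop on an object; "grip_force" is the grip in N (left out, the last holds). Time passes only in rows, so rows that do not move let the fingers close. It gives the time, the measured TCP pose, the force and the opening at its end, in the units of the state.
- observe(): the state, without advancing time (a new reading comes with each control period).
- read_camera(name): name is "scene" or "top" or "wrist"; returns the picture (400x640x3 uint8, blue, green, red); there is no depth.
- camera_info(name): a dict with "camera_matrix" (3x3 intrinsics, pixels), "R" (3x3) and "t" (3): a world point X has camera coordinates R X + t. Camera axes: x right, y down, z forward; pixel columns grow to the right and rows downward; lengths in m; the calibration is good to about 2 mm. The wrist camera is an equidistant fisheye: a pixel r from the principal point sees the ray r / f radians off the axis. A picture is of the moment at which its call begins: read the wrist's pose just before it. camera_info takes no time and is no camera call; for the wrist camera it gives the pose at the moment of the call.
- hand_in(): hands the job in, once; it reports no verdict.
The state is a dict: "time": time; "joints": joint angles; "joint_velocities": joint speeds; "joint_efforts": joint torques, N m; "position": TCP position; "eef_rot": TCP orientation; "force": force on the tool from outside, world axes, zero at the start; "torque": the same for the moment, N m; "finger_gap": opening from 0.0 (shut) to 1.0 (fully open).
Only numpy, scipy, OpenCV 4.12 (cv2) and the standard library are available. Lean on these libraries where they do the work, as an engineer would, in place of code of your own. Each camera call takes 0.05 s, during which the arm holds its last target.

## Working session

There is one attempt and no reset: what is moved stays moved. The work goes in short steps, Python scripts to look and compute and a tool call to move; the robot and the scene stay as the last step left them, time stands still between calls to the robot, and variables do not carry over. Pictures are saved under pics/ and viewed, and the job is handed in when it is done.

Besides the shell and the picture viewer there is one more tool, called after "Call:" as name(argument=value, ...) on one line, values as JSON. jog_arm: Moves the arm, as the interface text tells. Its arguments: {"type":"object","properties":{"motion":{"type":"string"},"grip_force":{"type":"number"}},"required":["motion"]}

```bash
mkdir -p pics; ls
python3 - <<'E'
from bench import *
import cv2, numpy as np
print(observe())
for n in ("scene","top","wrist"):
    ci=camera_info(n); print(n,ci)
    cv2.imwrite(f"pics/{n}0.png",read_camera(n))
E
```

```text
pics
{'time': 0.0, 'joints': array([ 1.11171579e+00,  2.91271548e-01, -1.54101709e-01,  1.12672928e+00,
        2.21121776e-05,  1.43150653e+00]), 'joint_velocities': array([ 2.76113914e-04, -4.12024202e-05,  2.06093043e-03,  2.81843293e-05,
        1.57410649e-03, -1.29023554e-03]), 'joint_efforts': array([-3.41907980e-05, -5.37142646e+01,  3.31372046e+01,  1.59737736e-02,
       -2.24228775e-04,  3.33367927e-05]), 'position': array([0.16483691, 0.49800219, 0.23874604]), 'eef_rot': array([-3.14138940e+00,  1.29049326e-03,  1.25100570e+00]), 'force': array([0.06262238, 0.36124182, 0.33761055]), 'torque': array([ 0.01010741, -0.04327958,  0.02566955]), 'finger_gap': 0.9993725548475885}
scene {'camera_matrix': array([[361.04149509,   0.        , 325.7218905 ],
       [  0.        , 361.04149509, 199.87369914],
       [  0.        ,   0.        ,   1.        ]]), 'R': array([[ 0.5838507 , -0.81152621, -0.0233145 ],
       [-0.49924905, -0.33624172, -0.79855613],
       [ 0.64020992,  0.4778773 , -0.60146866]]), 't': array([-0.29192182,  0.40158654,  0.73705806])}
top {'camera_matrix': array([[518.04707921,   0.        , 322.10915047],
       [  0.        , 518.04707921, 202.66353172],
       [  0.        ,   0.        ,   1.        ]]), 'R': array([[ 0.23276468, -0.97249651,  0.00843504],
       [-0.82098188, -0.20113479, -0.5343534 ],
       [ 0.52135339,  0.11745359, -0.84521908]]), 't': array([-0.08688205,  0.55459112,  1.42833252])}
wrist {'camera_matrix': array([[309.70691629,   0.        , 318.33249917],
       [  0.        , 309.70691629, 197.38088043],
       [  0.        ,   0.        ,   1.        ]]), 'R': array([[ 0.31515083,  0.94903953, -0.00198295],
       [ 0.90825587, -0.30100039,  0.2906373 ],
       [ 0.27522941, -0.09339562, -0.95683124]]), 't': array([-0.52437955, -0.03666401,  0.37939298])}
```

View pics/scene0.png

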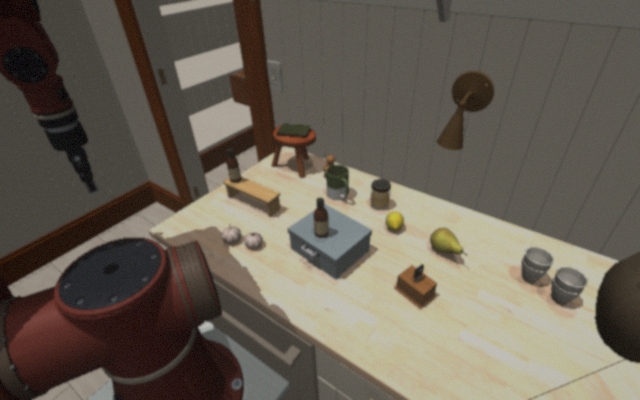

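View pics/top0.png

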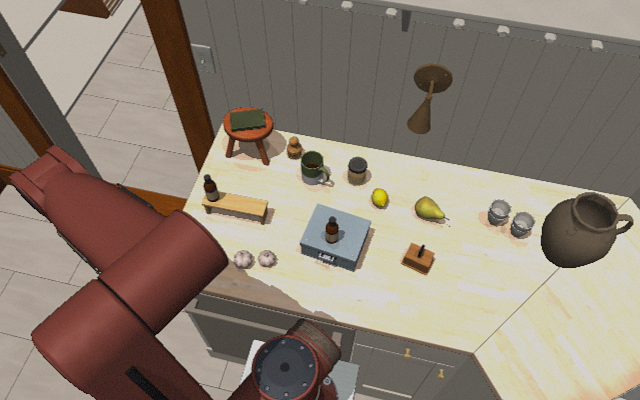

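View pics/wrist0.png

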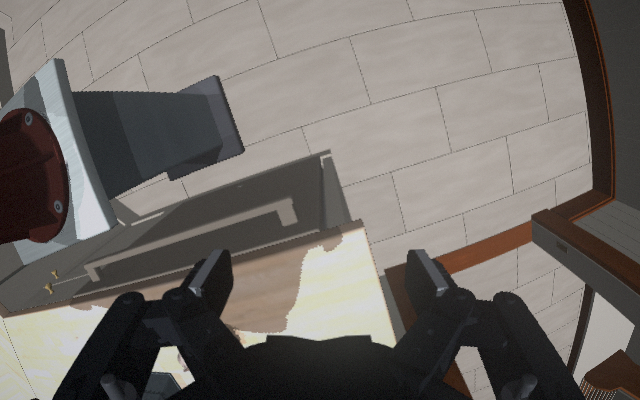

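The scene and top views show everything: lock box with the bottle at about (335,235) in top, ledge at (237,207), key block at (418,258), and garlic near (245,258) and (266,258). I'll enlarge these areas next.

Run:
```python
import cv2
t=cv2.imread("pics/top0.png"); s=cv2.imread("pics/scene0.png")
def z(im,x0,y0,w,h,n,k=5): cv2.imwrite(n,cv2.resize(im[y0:y0+h,x0:x0+w],None,fx=k,fy=k,interpolation=cv2.INTER_CUBIC))
z(t,290,195,160,85,"pics/tz1.png"); z(t,190,165,100,110,"pics/tz2.png")
z(s,280,190,160,120,"pics/sz1.png"); z(s,215,140,80,115,"pics/sz2.png")
```

```text
(no output)
```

View pics/tz1.png

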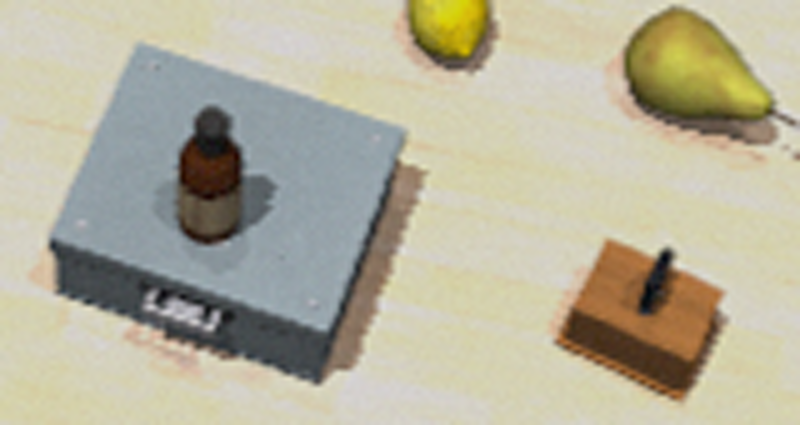

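View pics/tz2.png

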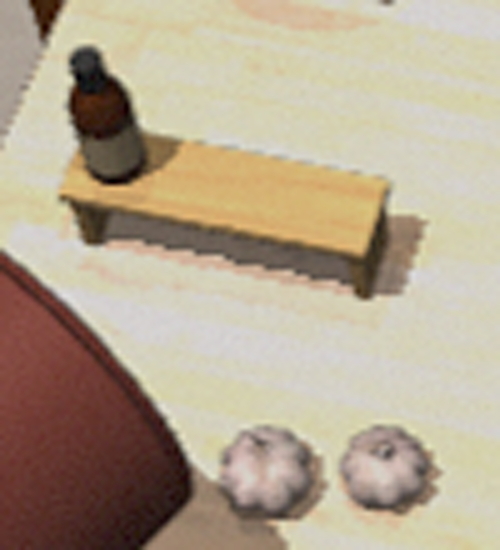

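View pics/sz1.png

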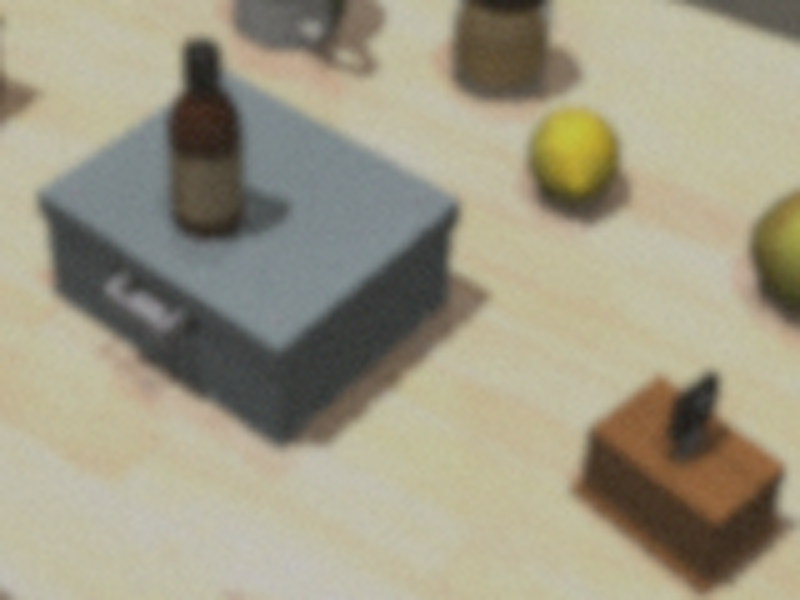

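View pics/sz2.png

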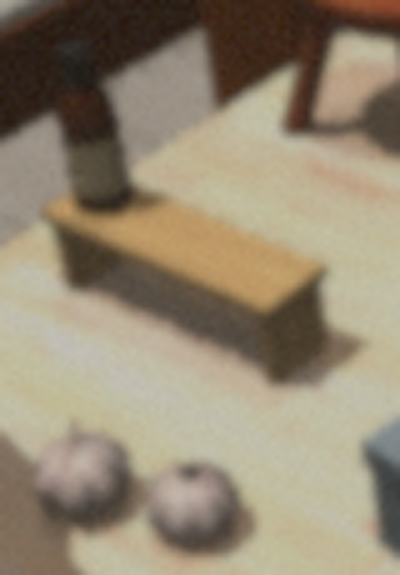

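```bash
cat > h.py <<'E'
from bench import *
import cv2, numpy as np
def ray(ci,px,fish=False):
    K,R,t=ci["camera_matrix"],ci["R"],ci["t"]
    x=(px[0]-K[0,2])/K[0,0]; y=(px[1]-K[1,2])/K[1,1]
    if fish:
        th=np.hypot(x,y); s=np.sin(th)/th if th>1e-9 else 1
        d=np.array([x*s,y*s,np.cos(th)])
    else: d=np.array([x,y,1.])
    d=R.T@d; return -R.T@t, d/np.linalg.norm(d)
def plane(r,z): o,d=r; return o+d*(z-o[2])/d[2]
def tri(*rs):
    A=np.zeros((3,3));b=np.zeros(3)
    for o,d in rs:
        P=np.eye(3)-np.outer(d,d); A+=P;b+=P@o
    X=np.linalg.solve(A,b)
    return X, max(np.linalg.norm((np.eye(3)-np.outer(d,d))@(X-o)) for o,d in rs)
def proj(ci,X,fish=False):
    K=ci["camera_matrix"]; p=ci["R"]@np.asarray(X,float)+ci["t"]
    if fish:
        th=np.arctan2(np.hypot(p[0],p[1]),p[2]); n=np.hypot(p[0],p[1]); q=p[:2]/max(n,1e-9)*th
    else: q=p[:2]/p[2]
    return q*K[0,0]+K[:2,2]
def snap(name,f):
    ci=camera_info(name); im=read_camera(name); cv2.imwrite(f,im)
    np.savez(f.replace(".png",".npz"),**{k:ci[k] for k in("camera_matrix","R","t")}); return im,ci
E
python3 - <<'E'
from h import *
t=camera_info("top"); s=camera_info("scene")
def un(p,o): return (p[0]+.5)/5-.5+o[0],(p[1]+.5)/5-.5+o[1]
pts={"box FL":((52,240),(40,197)),"box FR":((328,332),(280,352)),"box BR":((405,130),(458,207)),"box BL":((140,43),(228,74)),
"blk BL":((607,240),(660,380)),"blk FL":((570,318),(590,435)),"blk FR":((688,358),(718,525)),"blk BR":((722,292),(782,468)),
"key top":((666,250),(710,378)),"key bot":((648,310),(684,455)),"bot cap":((212,108),(202,42)),"bot foot":((208,238),(206,234))}
for k,(a,b) in pts.items():
    X,e=tri(ray(t,un(a,(290,195))),ray(s,un(b,(280,190)))); print(k,X.round(4),round(e,4))
for k,(a,b) in {"led FL":((62,192),(42,210)),"led FR":((362,250),(265,308)),"led BR":((388,182),(325,268)),"ob foot":((115,180),(103,206)),"g1":((268,470),(85,475)),"g2":((385,467),(195,505))}.items():
    X,e=tri(ray(t,un(a,(190,165))),ray(s,un(b,(215,140)))); print(k,X.round(4),round(e,4))
E
```

```text
box FL [0.4466 0.0895 0.0847] 0.0017
box FR [ 0.4256 -0.0886  0.0842] 0.0018
box BR [ 0.5772 -0.1067  0.0802] 0.0033
box BL [0.6026 0.0718 0.0796] 0.0016
blk BL [ 0.5459 -0.2458  0.0526] 0.0022
blk FL [ 0.4864 -0.2327  0.0561] 0.0003
blk FR [ 0.4788 -0.307   0.0486] 0.0015
blk BR [ 0.5253 -0.3205  0.0541] 0.0026
key top [ 0.5232 -0.2782  0.0947] 0.0031
key bot [ 0.5009 -0.2778  0.0581] 0.0012
bot cap [0.4917 0.0028 0.2027] 0.0034
bot foot [ 0.4736 -0.0044  0.0833] 0.0003
led FL [0.5149 0.4373 0.0765] 0.0023
led FR [0.5201 0.2357 0.0749] 0.0023
led BR [0.5754 0.2349 0.0728] 0.0019
ob foot [0.5368 0.4062 0.076 ] 0.0021
g1 [0.3772 0.2574 0.0294] 0.0016
g2 [0.3986 0.1874 0.0252] 0.0015
```

Call:
jog_arm(motion="8.54 1.2 -1.8 1 0; 8.54 2.4 -3.7 1 0.02; 8.54 2.4 -3.7 1 0.02; 8.54 2.4 -3.7 1 0.02; 8.54 2.4 -3.7 0 0.02; 8.54 2.4 -3.7 0 0.02; 8.54 2.4 -3.7 0 0.02; 8.54 2.4 -3.7 0 0.02; 8.54 2.4 -3.7 0 0.02; 8.54 2.4 -3.7 0 0.02; 8.54 2.4 -3.7 0 0.02; 8.54 0 0 0 0.02", grip_force=40)

```text
time: 1.35
position: [0.4194, 0.1066, 0.279]
eef_rot: [3.141, 0.001, 1.467]
force: [0.3, 2.0, -0.6]
finger_gap: 1.002
```

Run:
```python
from h import *
o=observe(); print(o["time"],o["position"],o["eef_rot"],o["force"],o["joints"].round(3))
im,ci=snap("wrist","pics/w1.png"); print(-ci["R"].T@ci["t"])
print("px bottle cap",proj(ci,[.488,-.004,.199],1),"key",proj(ci,[.512,-.278,.094],1),"ledge",proj(ci,[.547,.29,.07],1))
```

```text
1.35 [0.4194062  0.10658275 0.27904574] [3.14071822e+00 1.09256031e-03 1.46652585e+00] [ 0.34591353  2.0391987  -0.59697384] [ 8.100e-02  9.200e-02 -2.970e-01  1.181e+00 -1.000e-03  1.850e-01]
[0.34513215 0.11502696 0.41279919]
px bottle cap [201.10073205 294.69194265] key [ 75.79855239 265.73018228] ledge [463.95392438 252.91993536]
```

View pics/w1.png

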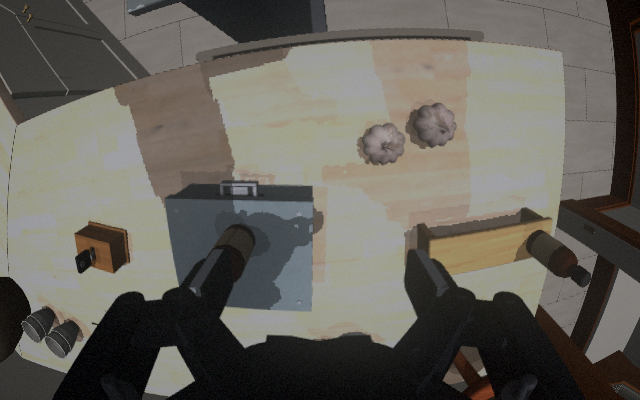

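Wrist view: lock box spans about (167..313, 185..310), the ledge (427..550, 215..272), the key block (75..130, 222..275) and the garlics (382,143) and (432,125). The bottle foot is at about (240,238), with a finger partly in front of it.

Run:
```python
import cv2
w=cv2.imread("pics/w1.png")
def z(im,x0,y0,w,h,n,k=5): cv2.imwrite(n,cv2.resize(im[y0:y0+h,x0:x0+w],None,fx=k,fy=k,interpolation=cv2.INTER_CUBIC))
z(w,400,200,160,85,"pics/wz1.png"); z(w,160,175,160,140,"pics/wz2.png",4); z(w,65,210,75,75,"pics/wz3.png",8)
```

```text
(no output)
```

View pics/wz1.png

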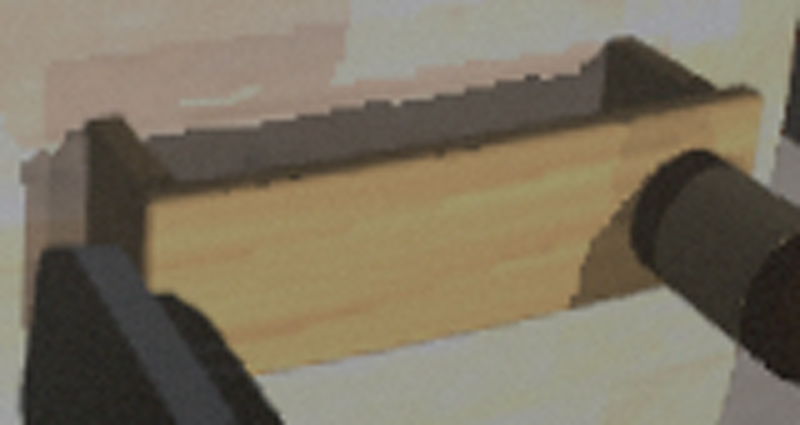

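View pics/wz2.png

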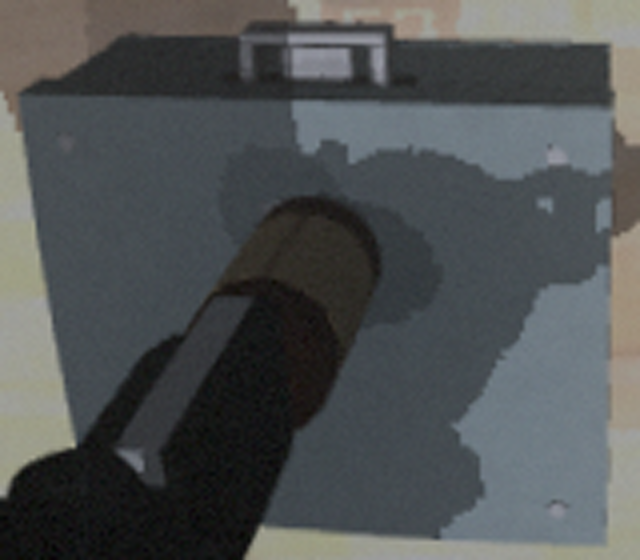

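View pics/wz3.png

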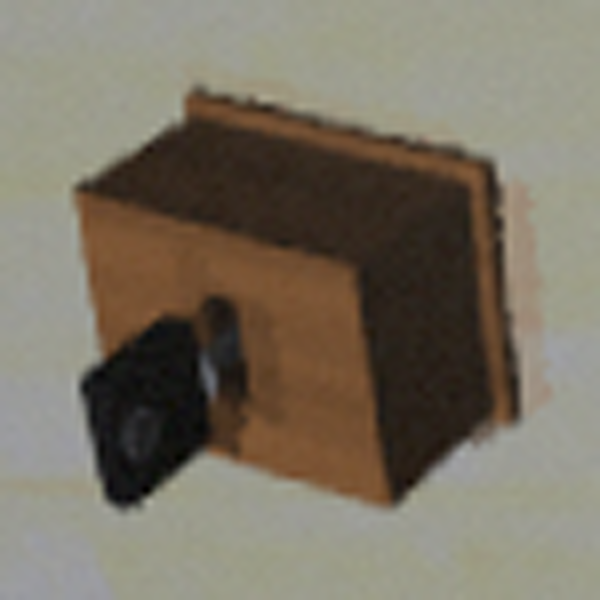

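Run:
```python
from h import *
w=dict(np.load("pics/w1.npz")); t=camera_info("top"); s=camera_info("scene")
def un(p,o,k): return (p[0]+.5)/k-.5+o[0],(p[1]+.5)/k-.5+o[1]
W=lambda p,o,k: ray(w,un(p,o,k),True)
T=lambda p,o: ray(t,un(p,o,5)); S=lambda p,o: ray(s,un(p,o,5))
A=(290,195);B=(280,190)
for n,a,b,c in [("FL",(612,103),(52,240),(40,197)),("FR",(20,93),(328,332),(280,352)),("BL",(607,544),(140,43),(228,74))]:
    r=W(a,(160,175),4); print("box",n,"plane",plane(r,.08)[:2].round(4),"tri wt",tri(r,T(b,A)),"wts",tri(r,T(b,A),S(c,B)))
for n,a,b,c in [("FR",(80,190),(688,358),(718,525)),("FL",(357,265),(570,318),(590,435)),("BL",(392,505),(607,240),(660,380))]:
    r=W(a,(65,210),8); print("blk",n,"plane",plane(r,.05)[:2].round(4),"wts",tri(r,T(b,A),S(c,B)))
for n,a,z in [("grip top front",(82,385),.094),("grip top back",(120,508),.094),("und front",(185,315),.062),("und back",(212,430),.062),("mid",(148,410),.078)]:
    print(n,plane(W(a,(65,210),8),z).round(4))
for n,a,z in [("led FR",(148,193),.07),("led FL",(760,95),.07),("back1",(260,374),.07),("back2",(655,288),.07)]:
    print(n,plane(W(a,(400,200),5),z).round(4))
print(tri(W((148,193),(400,200),5),T((362,250),(190,165)),S((265,308),(215,140))))
print(tri(W((760,95),(400,200),5),T((62,192),(190,165)),S((42,210),(215,140))))
P=np.array([plane(W(a,(160,175),4),.081)[:2] for a in [(270,215),(290,202),(310,197),(335,200),(360,220),(378,245),(381,265)]])
sol=np.linalg.lstsq(np.c_[2*P,np.ones(len(P))],(P**2).sum(1),rcond=None)[0]; print("foot",sol[:2],np.sqrt(sol[2]+sol[:2]@sol[:2]))
```

```text
box FL plane [0.4487 0.097 ] tri wt (array([0.45614428, 0.09412611, 0.06402149]), np.float64(0.003041212099338305)) wts (array([0.45037862, 0.09392305, 0.07789576]), np.float64(0.004101357498814342))
box FR plane [ 0.4269 -0.084 ] tri wt (array([ 0.4300963 , -0.08843974,  0.0743997 ]), np.float64(0.0019595740690718884)) wts (array([ 0.42838203, -0.08664241,  0.07852002]), np.float64(0.0030280857641384606))
box BL plane [0.6017 0.078 ] tri wt (array([0.61969932, 0.07500326, 0.05559271]), np.float64(0.000762793410594416)) wts (array([0.60714107, 0.07523915, 0.0735542 ]), np.float64(0.00338731389391221))
blk FR plane [ 0.4747 -0.3035] wts (array([ 0.47742763, -0.30685386,  0.04864543]), np.float64(0.0026031766379321307))
blk FL plane [ 0.4942 -0.2275] wts (array([ 0.49389629, -0.2313003 ,  0.04631701]), np.float64(0.003006366849437011))
blk BL plane [ 0.5475 -0.2417] wts (array([ 0.54927975, -0.2450756 ,  0.047526  ]), np.float64(0.0027366957359248145))
grip top front [ 0.4982 -0.2728  0.094 ]
grip top back [ 0.5248 -0.2758  0.094 ]
und front [ 0.4983 -0.2701  0.062 ]
und back [ 0.524  -0.2747  0.062 ]
mid [ 0.5114 -0.2741  0.078 ]
led FR [0.5175 0.2377 0.07  ]
led FL [0.5175 0.4431 0.07  ]
back1 [0.5782 0.2741 0.07  ]
back2 [0.5761 0.4118 0.07  ]
(array([0.51760075, 0.2351194 , 0.0760554 ]), np.float64(0.003792423309918486))
(array([0.51463339, 0.43709159, 0.07658412]), np.float64(0.0024793248324306064))
foot [0.48744847 0.00369008] 0.019237127548303833
```

Call:
jog_arm(motion="8.54 1.7 -2.7 0 0; 8.54 1.7 -2.7 0 0; 8.54 1.7 -2.7 -1 0; 8.54 1.7 -2.7 -1 0; 8.54 0 0 -1 0; 8.54 0 0 0 0; 8.54 0 0 0 0")

```text
time: 2.1
position: [0.4842, 0.0037, 0.2493]
eef_rot: [-3.141, -0.0, 1.472]
force: [0.0, 0.4, 0.5]
finger_gap: 1.002
```

Run:
```python
from h import *
o=observe(); print(o["time"],o["position"],o["eef_rot"],o["force"],o["joint_velocities"].round(3))
im,ci=snap("wrist","pics/w2.png")
im,ci=snap("top","pics/t2.png"); cv2.imwrite("pics/t2z.png",cv2.resize(im[180:290,260:460],None,fx=4,fy=4,interpolation=cv2.INTER_CUBIC))
```

```text
2.1 [0.48420961 0.00369511 0.24933761] [-3.14055844e+00 -4.28217121e-04  1.47209125e+00] [0.00412437 0.41332975 0.50622359] [ 0.004 -0.01   0.013  0.001 -0.001 -0.006]
```

View pics/w2.png

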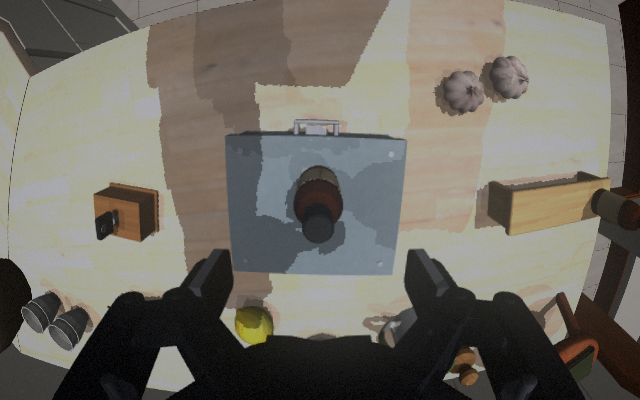

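View pics/t2z.png

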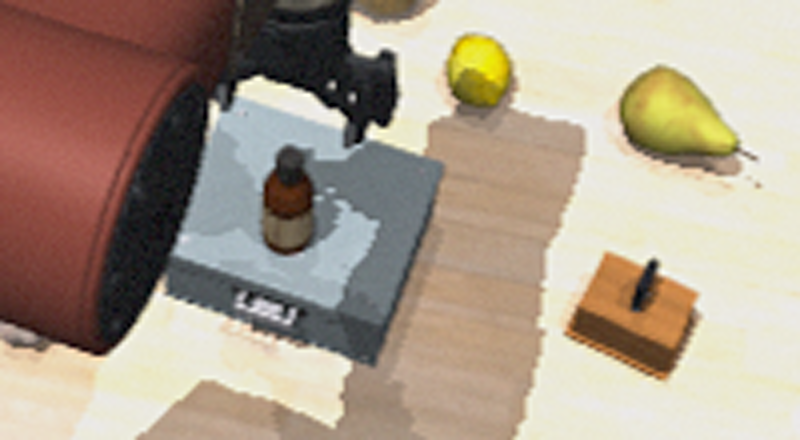

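This wrist view has the whole lid in sight (corners near (226,136), (406,140), (393,276), (234,274)), with the bottle cap at (319,225) between the jaws. I'll segment the lid and the bottle to measure them.

Run:
```python
import cv2
w=cv2.imread("pics/w2.png")
def z(im,x0,y0,w,h,n,k=5): cv2.imwrite(n,cv2.resize(im[y0:y0+h,x0:x0+w],None,fx=k,fy=k,interpolation=cv2.INTER_CUBIC))
z(w,215,115,200,170,"pics/w2a.png",4); z(w,85,170,80,80,"pics/w2b.png",7); z(w,475,165,165,80,"pics/w2c.png",4)
```

```text
(no output)
```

View pics/w2a.png

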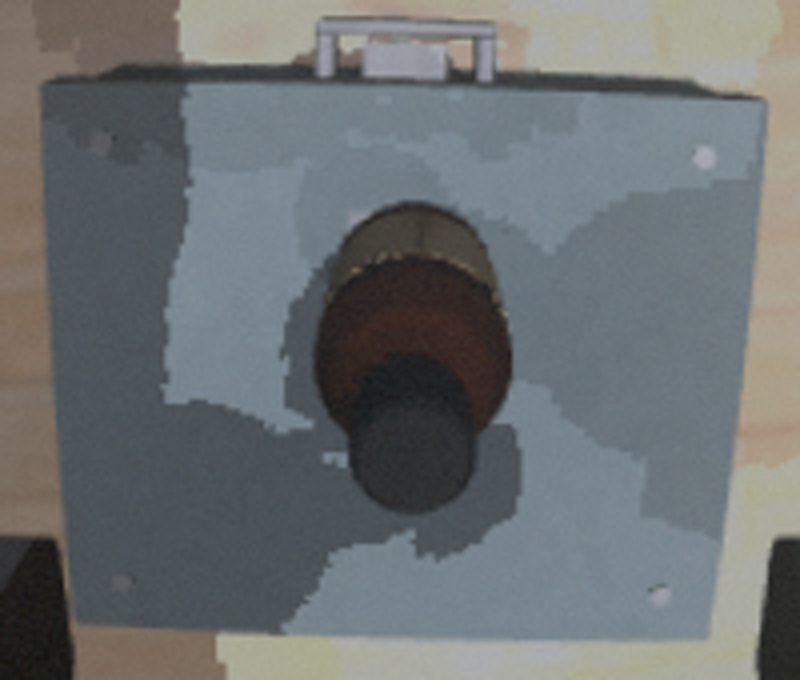

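View pics/w2b.png

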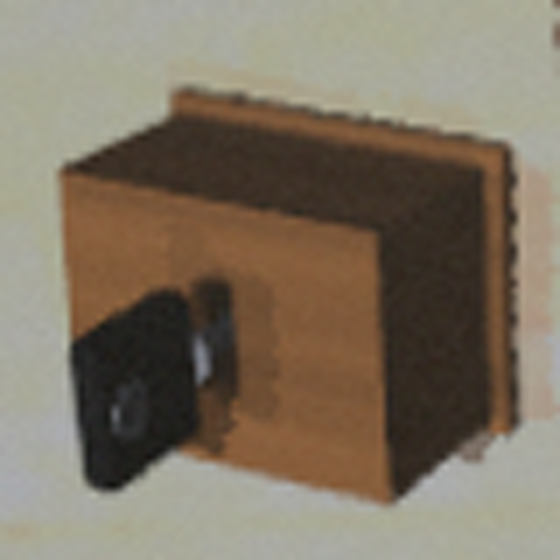

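View pics/w2c.png

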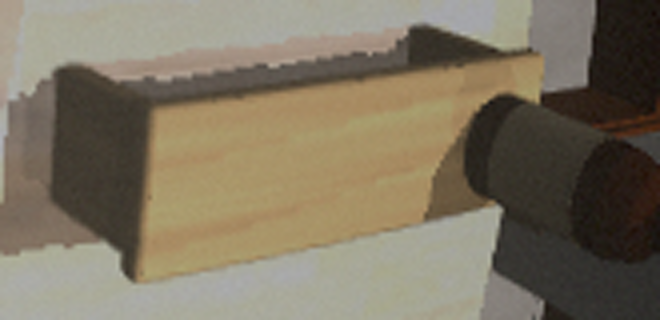

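Run:
```python
from h import *
w1=dict(np.load("pics/w1.npz")); w=dict(np.load("pics/w2.npz")); t=camera_info("top"); s=camera_info("scene")
def un(p,o,k): return (p[0]+.5)/k-.5+o[0],(p[1]+.5)/k-.5+o[1]
W=lambda p,o,k: ray(w,un(p,o,k),True)
W1=lambda p,o,k: ray(w1,un(p,o,k),True)
C={}
for n,a in [("FL",(766,101)),("FR",(42,85)),("BL",(709,640)),("BR",(77,626))]:
    C[n]=plane(W(a,(215,115),4),.08)[:2]; print(n,C[n].round(4))
c=sum(C.values())/4; d=(C["BL"]+C["BR"]-C["FL"]-C["FR"])/2; e=(C["FL"]+C["BL"]-C["FR"]-C["BR"])/2
print("c",c,"d",np.linalg.norm(d),np.arctan2(d[1],d[0]),np.linalg.norm(e),np.arctan2(-e[0],e[1]),"keyhole",c-.025*d/np.linalg.norm(d))
for n,a,b in [("FL",(766,101),(612,103)),("FR",(42,85),(20,93)),("BL",(709,640),(607,544))]:
    print("tri",n,tri(W(a,(215,115),4),W1(b,(160,175),4)))
print("cap centre @.199",plane(W((412,455),(215,115),4),.199), "foot rim front@.081",plane(W((414,201),(215,115),4),.081))
L={}
for n,a in [("FR",(151,101)),("FL",(542,54)),("BR",(138,281)),("b2",(497,205))]:
    L[n]=plane(W(a,(475,165),4),.07); print("ledge",n,L[n].round(4))
print("led tri",tri(W((151,101),(475,165),4),W1((148,193),(400,200),5)),tri(W((542,54),(475,165),4),W1((760,95),(400,200),5)))
for n,a in [("FR",(62,170)),("FL",(378,230)),("BL",(393,503))]:
    print("blk",n,plane(W(a,(85,170),7),.05).round(4))
for n,a,b,z in [("grip top front",(73,345),(82,385),.094),("grip top back",(100,490),(120,508),.094),("und front",(185,290),(185,315),.062),("und back",(196,420),(212,430),.062),("mid",(135,388),(148,410),.078)]:
    print(n,plane(W(a,(85,170),7),z).round(4),tri(W(a,(85,170),7),W1(b,(65,210),8)))
```

```text
FL [0.4501 0.096 ]
FR [ 0.4278 -0.0847]
BL [0.6027 0.0776]
BR [ 0.5805 -0.1039]
c [ 0.51526616 -0.00373673] d 0.1538233379837064 -0.12273916171841757 0.1824742447274202 -0.1224371543410165 keyhole [ 0.49045424 -0.00067595]
tri FL (array([0.45029395, 0.09694837, 0.0760909 ]), np.float64(0.0003628775120703134))
tri FR (array([ 0.42781467, -0.08585245,  0.0766661 ]), np.float64(0.0001773149952166066))
tri BL (array([0.6036116 , 0.07787546, 0.0780508 ]), np.float64(0.00030689530521382774))
cap centre @.199 [0.48628687 0.00334727 0.199     ] foot rim front@.081 [0.46760172 0.0054152  0.081     ]
ledge FR [0.5183 0.2366 0.07  ]
ledge FL [0.5179 0.4415 0.07  ]
ledge BR [0.5783 0.2391 0.07  ]
ledge b2 [0.5764 0.4258 0.07  ]
led tri (array([0.51939247, 0.23904344, 0.06646382]), np.float64(0.0001363432875937787)) (array([0.51911373, 0.44624031, 0.06666637]), np.float64(0.00010087079441747973))
blk FR [ 0.4749 -0.3047  0.05  ]
blk FL [ 0.4944 -0.2279  0.05  ]
blk BL [ 0.5483 -0.242   0.05  ]
grip top front [ 0.4974 -0.272   0.094 ] (array([ 0.49635815, -0.26830667,  0.0977129 ]), np.float64(6.979720020996458e-05))
grip top back [ 0.5249 -0.2765  0.094 ] (array([ 0.52572912, -0.27815656,  0.09221565]), np.float64(0.00016799959325463693))
und front [ 0.4985 -0.269   0.062 ] (array([ 0.49770357, -0.26762976,  0.06389712]), np.float64(0.00039785619532456857))
und back [ 0.5243 -0.2757  0.062 ] (array([ 0.52567143, -0.27878294,  0.05842966]), np.float64(0.00019793088289476657))
mid [ 0.5116 -0.2746  0.078 ] (array([ 0.51209102, -0.27584475,  0.07657534]), np.float64(8.923966868854643e-05))
```

The lid measures 154×182 mm with yaw −0.122, so the keyhole is near (0.4905, −0.0007) and the bottle axis near (0.487, 0.0035). The two-view heights of 76–78 mm agree with the stated 80 mm. I'll descend and grip.

Call:
jog_arm(motion="8.54 0.3 0 -2 0; 8.54 0 0 -3 0; 8.54 0 0 -3 0; 8.54 0 0 -2 0; 8.54 0 0 0 0; 3 0 0 0 0; 3 0 0 0 0; 3 0 0 0 0; 3 0 0 0 0; 3 0 0 0 0; 3 0 0 0 0", grip_force=40)

```text
time: 3.3
position: [0.4889, 0.0024, 0.1506]
eef_rot: [3.139, -0.0, 1.471]
force: [0.2, 0.3, 6.7]
finger_gap: 0.458
```

Run:
```python
from h import *
o=observe(); print(o["time"],o["position"],o["eef_rot"],o["force"],o["finger_gap"])
im,ci=snap("wrist","pics/w3.png")
```

```text
3.3 [0.4889372  0.00238947 0.15062687] [ 3.13922996e+00 -1.71359260e-04  1.47106124e+00] [0.15699057 0.25076113 6.68092349] 0.45828362525042593
```

View pics/w3.png

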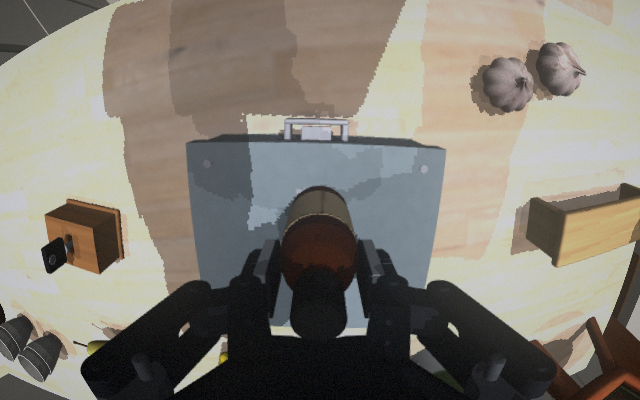

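Bottle gripped: the opening is about 39 mm and the foot is still on the lid. I'll lift it and carry it to the ledge.

Call:
jog_arm(motion="3 0 0 1 0; 3 0 0 2 0; 3 0.3 1.5 2 0; 3 0.6 3 0 0; 3 0.8 4 0 0; 3 0.8 4 0 0; 3 0.8 4 0 0; 3 0.8 4 0 0; 3 0.8 4 0 0; 3 0.6 3 0 0; 3 0.3 1.5 0 0; 3 0 0 0 0")

```text
time: 4.55
position: [0.5461, 0.2944, 0.1998]
eef_rot: [3.141, -0.001, 1.473]
force: [-0.3, -1.5, -1.2]
finger_gap: 0.458
```

Run:
```python
from h import *
o=observe(); print(o["time"],o["position"],o["eef_rot"],o["force"],o["finger_gap"])
im,ci=snap("wrist","pics/w4.png")
im,ci=snap("scene","pics/s4.png"); cv2.imwrite("pics/s4z.png",cv2.resize(im[140:300,210:370],None,fx=4,fy=4,interpolation=cv2.INTER_CUBIC))
```

```text
4.55 [0.54613466 0.29440074 0.19981606] [ 3.14107546e+00 -6.08006244e-04  1.47340491e+00] [-0.26846888 -1.52564173 -1.22097927] 0.45822748280725234
```

View pics/w4.png

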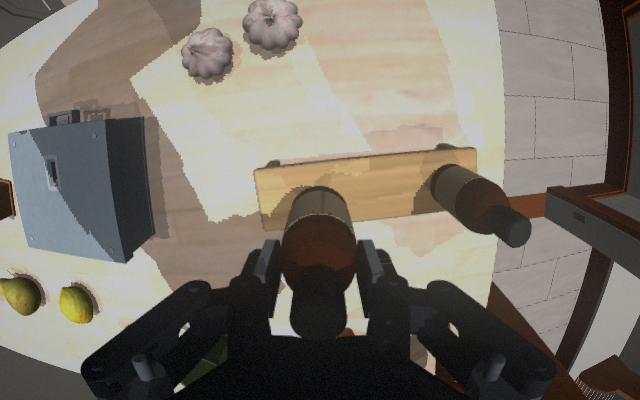

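View pics/s4z.png

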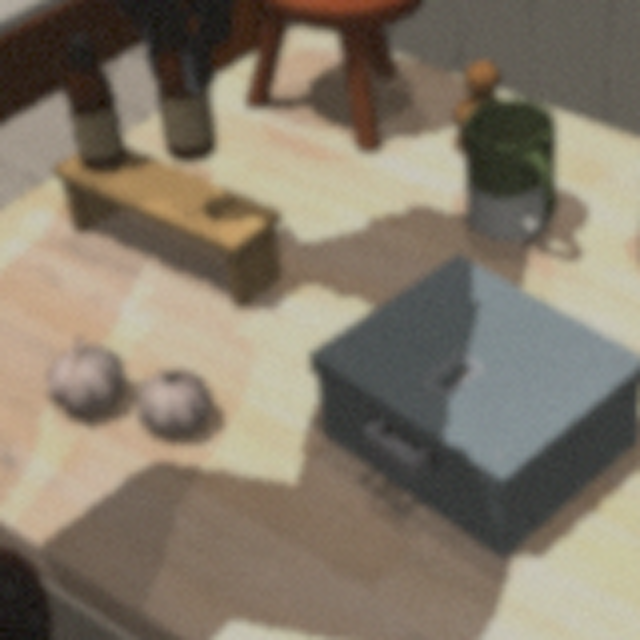

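The bottle hangs upright over the ledge (ledge corners at about (255,170), (476,148), (264,229) in wrist). The keyhole is now open to view at about (52,170). I'll check the target numerically from this closer view.

Run:
```python
from h import *
w=dict(np.load("pics/w4.npz"))
for n,p in [("FR",(255,170)),("FL",(476,148)),("BR",(263,229))]:
    print(n,plane(ray(w,p,True),.07).round(4))
print("foot rim front @.13",plane(ray(w,(318,187),True),.13).round(4), "keyhole",plane(ray(w,(52,172),True),.08))
im=cv2.imread("pics/w4.png"); cv2.imwrite("pics/w4z.png",cv2.resize(im[110:270,0:160],None,fx=4,fy=4,interpolation=cv2.INTER_CUBIC)); cv2.imwrite("pics/w4y.png",cv2.resize(im[130:250,240:500],None,fx=3,fy=3,interpolation=cv2.INTER_CUBIC))
```

```text
FR [0.5211 0.2411 0.07  ]
FL [0.5181 0.4455 0.07  ]
BR [0.5772 0.2398 0.07  ]
foot rim front @.13 [0.5261 0.2965 0.13  ] keyhole [ 4.89703459e-01 -2.20577590e-05  8.00000000e-02]
```

View pics/w4z.png

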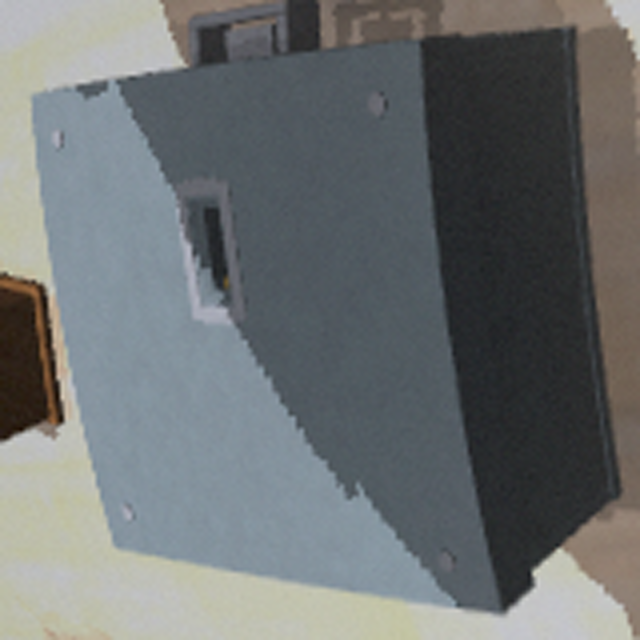

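View pics/w4y.png

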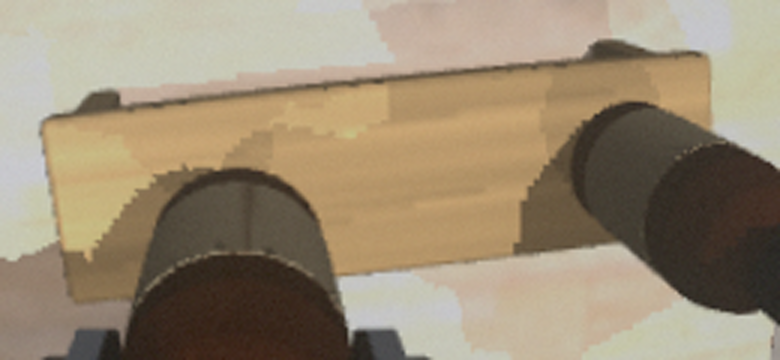

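The ledge centre line is at x≈0.549 and the bottle axis at about (0.546, 0.295), so I'll lower it 58 mm.

Call:
jog_arm(motion="3 0.3 0 -1 0; 3 0 0 -2 0; 3 0 0 -1.5 0; 3 0 0 -0.7 0; 3 0 0 -0.3 0; 3 0 0 -0.2 0; 3 0 0 -0.1 0; 3 0 0 0 0; 3 0 0 0 0")

```text
time: 5.55
position: [0.5493, 0.2925, 0.1418]
eef_rot: [3.141, -0.0, 1.471]
force: [0.3, 0.3, -0.7]
finger_gap: 0.455
```

Call:
jog_arm(motion="3 0 0 -0.1 0; 3 0 0 -0.1 0; 3 0 0 0 0; 3 0 0 0 0")

```text
time: 5.95
position: [0.5495, 0.2926, 0.1407]
eef_rot: [3.14, -0.001, 1.471]
force: [-1.1, -0.7, 10.2]
finger_gap: 0.457
```

Force is now 10 N, so the bottle has touched down. Opening and backing up.

Call:
jog_arm(motion="4.5 0 0 0 0; 5.5 0 0 0 0; 6.5 0 0 0 0; 7.5 0 0 0 0; 7.5 0 0 0 0; 7.5 0 0 1.5 0; 7.5 0 0 3 0; 7.5 0 0 4 0; 8.54 0 0 3 0; 8.54 0 0 0 0")

```text
time: 6.95
position: [0.551, 0.2932, 0.2589]
eef_rot: [3.135, -0.003, 1.471]
force: [0.4, 1.3, 1.1]
finger_gap: 0.997
```

Run:
```python
from h import *
o=observe(); print(o["time"],o["position"],o["eef_rot"],o["force"],o["finger_gap"])
im,ci=snap("wrist","pics/w5.png")
im,ci=snap("scene","pics/s5.png"); cv2.imwrite("pics/s5z.png",cv2.resize(im[140:300,210:370],None,fx=4,fy=4,interpolation=cv2.INTER_CUBIC))
```

```text
6.95 [0.55103762 0.29316336 0.25890903] [ 3.13513416 -0.00328229  1.47101838] [0.36023046 1.27309793 1.05130159] 0.9971243979714086
```

View pics/w5.png

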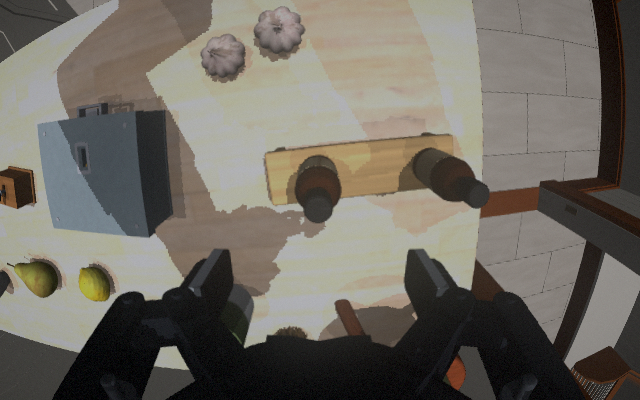

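View pics/s5z.png

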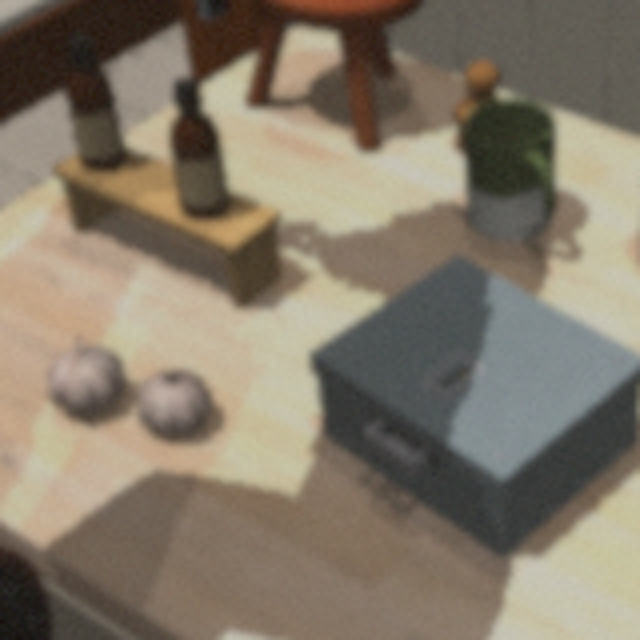

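The bottle stands upright on the free end, with the fingers clear of it. Next I'll go back over the lock for a close look at the keyhole.

Call:
jog_arm(motion="8.54 -0.4 -2 0 0; 8.54 -0.8 -3.8 0 0; 8.54 -0.8 -3.8 0 0; 8.54 -0.8 -3.8 0 0; 8.54 -0.8 -3.8 -1 0; 8.54 -0.8 -3.8 -1 0; 8.54 -0.8 -3.8 -1 0; 8.54 -0.8 -3 -1 0; 8.54 -0.2 -1.5 -1 0; 8.54 0 0 0 0; 8.54 0 0 0 0")

```text
time: 8.15
position: [0.4864, -0.0005, 0.2035]
eef_rot: [-3.14, -0.0, 1.47]
force: [0.5, 1.0, -0.2]
finger_gap: 0.999
```

Run:
```python
from h import *
o=observe(); print(o["time"],o["position"],o["eef_rot"],o["force"],o["joint_velocities"].round(3))
im,ci=snap("wrist","pics/w6.png"); print(proj(ci,[.4905,-.0005,.08],1))
u,v=proj(ci,[.4905,-.0005,.08],1).astype(int)
print(u,v); cv2.imwrite("pics/w6z.png",cv2.resize(im[v-30:v+30,u-30:u+30],None,fx=10,fy=10,interpolation=cv2.INTER_CUBIC))
```

```text
8.15 [ 4.86415649e-01 -4.69650473e-04  2.03511161e-01] [-3.13975664e+00 -3.69127160e-04  1.47008440e+00] [ 0.45583352  0.9883557  -0.21370939] [ 0.024 -0.007  0.021  0.006 -0.001  0.002]
[318.40491801 198.21225755]
318 198
```

View pics/w6.png

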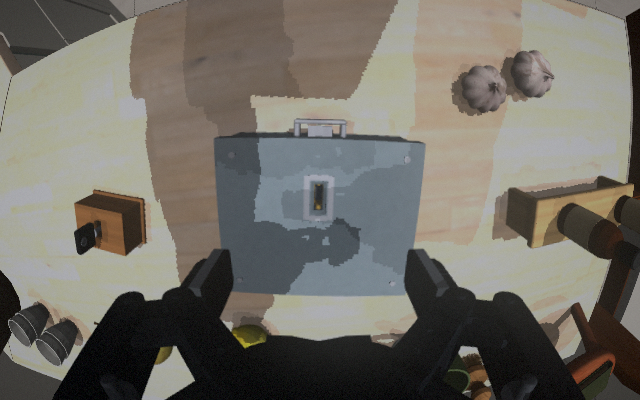

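View pics/w6z.png

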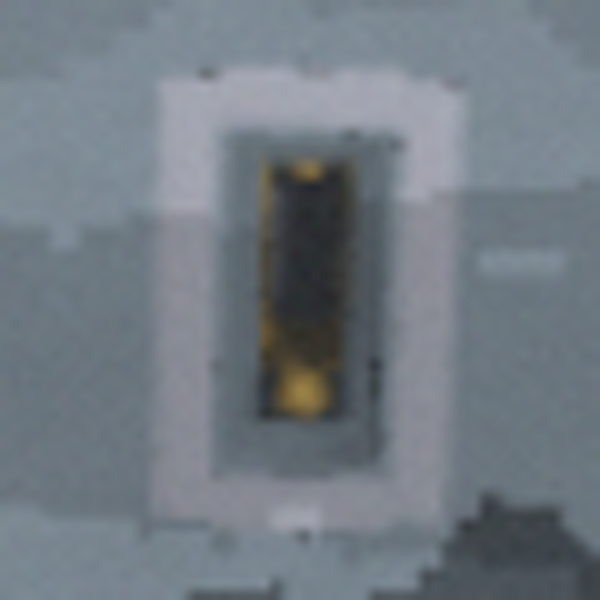

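Keyhole plate centre is at about (318.5,198) px, within half a pixel of the predicted (0.4905, −0.0005). Next stop is above the key.

Call:
jog_arm(motion="8.54 0.1 -2 1 0; 8.54 0.3 -3.8 0 -0.02; 8.54 0.3 -3.8 0 -0.02; 8.54 0.3 -3.8 0 -0.02; 8.54 0.3 -3.8 0 -0.02; 7 0.3 -3.8 0 -0.02; 6 0.3 -3.4 0 -0.02; 5 0.2 -2 0 -0.03; 5 0.2 -0.8 -1 0; 5 0 0 -1 0; 5 0 0 0 0")

```text
time: 9.3
position: [0.5093, -0.2705, 0.1922]
eef_rot: [-3.138, -0.002, 1.323]
force: [-0.6, 0.2, 0.0]
finger_gap: 0.583
```

Run:
```python
from h import *
o=observe(); print(o["time"],o["position"],o["eef_rot"],o["force"],o["joint_velocities"].round(3))
im,ci=snap("wrist","pics/w7.png"); 
u,v=proj(ci,[.511,-.274,.078],1).astype(int)
print(u,v); cv2.imwrite("pics/w7z.png",cv2.resize(im[v-70:v+50,u-60:u+60],None,fx=5,fy=5,interpolation=cv2.INTER_CUBIC))
t=camera_info("top")
for p in [(418,205),(444,216),(432,217)]: print("pear",plane(ray(t,p),.03))
```

```text
9.3 [ 0.50925807 -0.27049536  0.19217873] [-3.13818845e+00 -1.68591410e-03  1.32283884e+00] [-0.59473032  0.24515385  0.04087067] [ 0.005 -0.021  0.021  0.03   0.     0.002]
314 199
pear [ 0.70798865 -0.25129709  0.03      ]
pear [ 0.68564202 -0.34120257  0.03      ]
pear [ 0.67229216 -0.30288403  0.03      ]
```

View pics/w7.png

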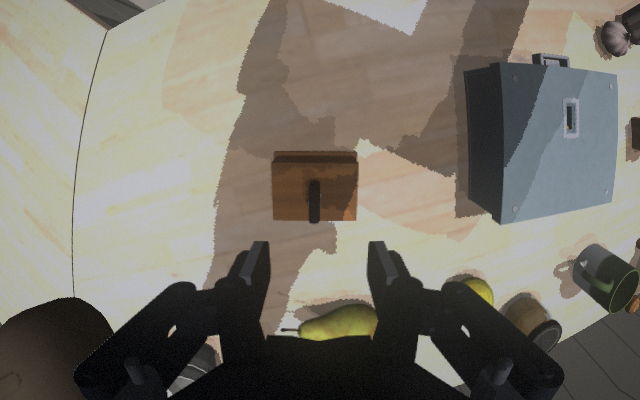

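View pics/w7z.png

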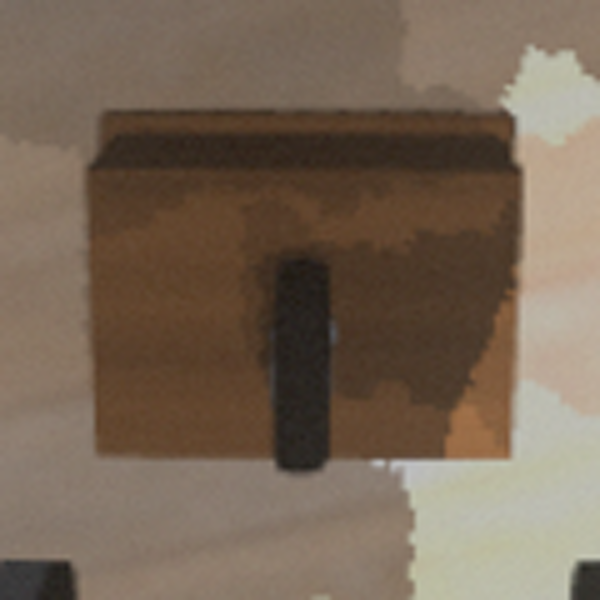

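Run:
```python
from h import *
w=dict(np.load("pics/w7.npz")); u,v=314,199
P=lambda a:( (a[0]+.5)/5-.5+u-60,(a[1]+.5)/5-.5+v-70)
f=plane(ray(w,P((304,262)),1),.094); b=plane(ray(w,P((302,470)),1),.094); print(f,b,(f+b)/2,np.arctan2(*(b-f)[1::-1]),np.linalg.norm(b-f))
im=cv2.imread("pics/w7.png"); g=cv2.cvtColor(im,cv2.COLOR_BGR2GRAY); m=(g<42).astype(np.uint8)[v-20:v+26,u-15:u+15]
c=max(cv2.findContours(m,0,1)[0],key=cv2.contourArea); print(cv2.minAreaRect(c),cv2.contourArea(c))
r=cv2.minAreaRect(c); ctr=(r[0][0]+u-15,r[0][1]+v-20); print(ctr,plane(ray(w,ctr,1),.094))
```

```text
[ 0.49143376 -0.26875521  0.094     ] [ 0.5246403  -0.27765769  0.094     ] [ 0.50803703 -0.27320645  0.094     ] -0.26193454308491654 0.03437918285006669
((15.0, 22.0), (10.0, 42.0), 0.0) 361.5
(314.0, 201.0) [ 0.50700841 -0.27309465  0.094     ]
```

Key grip centre is at about (0.510, −0.2737) with yaw −0.25, in line with the jaws. I'll descend to TCP z≈0.073 and close.

Call:
jog_arm(motion="5 0.1 -0.3 -2 0; 5 0 0 -3 0; 5 0 0 -3 0; 5 0 0 -2.5 0; 5 0 0 -1 0; 5 0 0 -0.3 0; 5 0 0 0 0; 4 0 0 0 0; 3 0 0 0 0; 2 0 0 0 0", grip_force=50)

```text
time: 10.35
position: [0.5115, -0.2759, 0.0771]
eef_rot: [3.14, 0.0, 1.321]
force: [-0.4, -0.5, -0.5]
finger_gap: 0.233
```

Run:
```python
from h import *
o=observe(); print(o["time"],o["position"],o["eef_rot"],o["force"],o["finger_gap"])
im,ci=snap("wrist","pics/w8.png"); cv2.imwrite("pics/w8z.png",cv2.resize(im[120:320,220:420],None,fx=3,fy=3,interpolation=cv2.INTER_CUBIC))
```

```text
10.35 [ 0.51146895 -0.27592674  0.07711926] [3.14035630e+00 4.89304039e-04 1.32098764e+00] [-0.43091077 -0.49285201 -0.47562677] 0.23270217091365564
```

View pics/w8z.png

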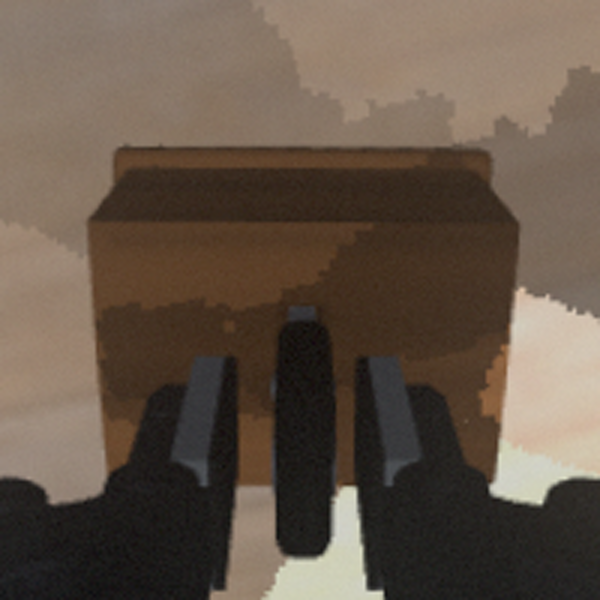

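The jaws sit either side of the key, but the left gap is wider, so the gripper is about 2 mm too far to −y. I'll correct that, go a little lower and close.

Call:
jog_arm(motion="2 -0.1 0.2 -0.3 0; 2 0 0 0 0; 1.4 0 0 0 0; 0.8 0 0 0 0; 0.4 0 0 0 0; 0.4 0 0 0 0; 0.4 0 0 0 0", grip_force=80)

```text
time: 11.1
position: [0.51, -0.2737, 0.0734]
eef_rot: [3.142, 0.0, 1.321]
force: [-0.9, 0.1, 2.7]
finger_gap: 0.09
```

Run:
```python
from h import *
o=observe(); print(o["time"],o["position"],o["eef_rot"],o["force"],o["finger_gap"]*85.4)
im,ci=snap("wrist","pics/w9.png"); cv2.imwrite("pics/w9z.png",cv2.resize(im[120:320,220:420],None,fx=3,fy=3,interpolation=cv2.INTER_CUBIC))
```

```text
11.1 [ 0.51002789 -0.27368578  0.07340157] [3.14156728e+00 1.45229087e-04 1.32091212e+00] [-0.88102864  0.11025784  2.66589366] 7.707677317994953
```

View pics/w9z.png

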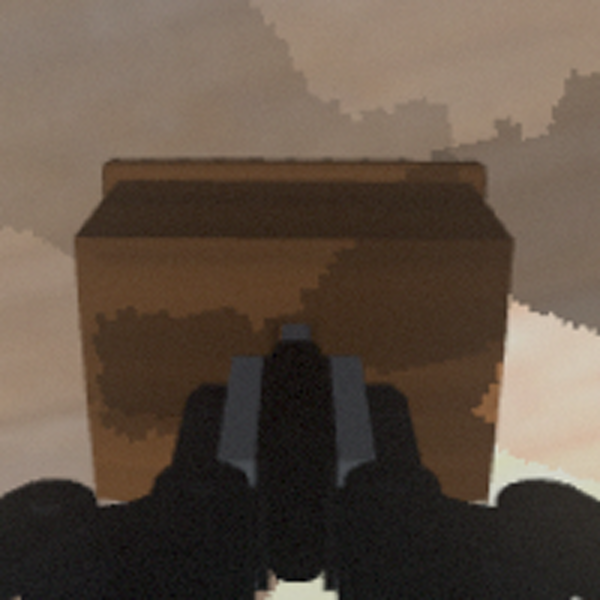

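Key gripped squarely with a 7.7 mm opening. I'll lift it straight out.

Call:
jog_arm(motion="0.4 0 0 0.5 0; 0.4 0 0 1 0; 0.4 0 0 1.5 0; 0.4 0 0 2 0; 0.4 0 0 2 0; 0.4 0 0 2 0; 0.4 0 0 1 0; 0.4 0 0 0 0; 0.4 0 0 0 0")

```text
time: 12.05
position: [0.5099, -0.2734, 0.1729]
eef_rot: [-3.141, -0.0, 1.321]
force: [0.8, -0.0, -0.4]
finger_gap: 0.091
```

Run:
```python
from h import *
o=observe(); print(o["time"],o["position"],o["eef_rot"],o["force"],o["finger_gap"]*85.4)
im,ci=snap("wrist","pics/w10.png"); cv2.imwrite("pics/w10z.png",cv2.resize(im[100:300,220:420],None,fx=3,fy=3,interpolation=cv2.INTER_CUBIC))
im,ci=snap("scene","pics/s10.png");cv2.imwrite("pics/s10z.png",cv2.resize(im[190:310,340:460],None,fx=4,fy=4,interpolation=cv2.INTER_CUBIC))
```

```text
12.05 [ 0.50988788 -0.27344759  0.17291895] [-3.14130209e+00 -1.88732852e-04  1.32103833e+00] [ 0.77877869 -0.0043034  -0.43529768] 7.787834713065406
```

View pics/w10z.png

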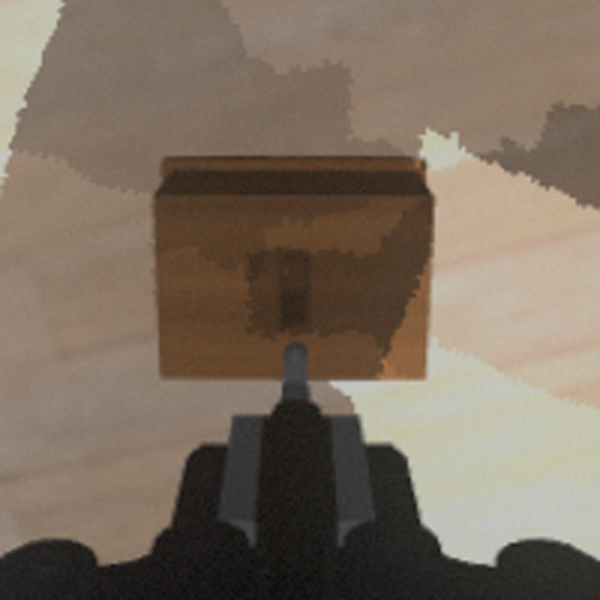

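View pics/s10z.png

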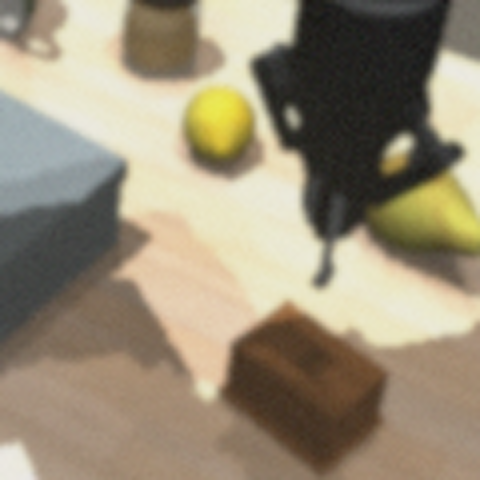

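Run:
```python
from h import *
w=dict(np.load("pics/w10.npz")); d=np.array([np.cos(-.25),np.sin(-.25),0]); c=np.array([.5099,-.2735,.1145])
for h,r in [(0,6.5),(4,10),(13,10),(0,0)]: print(h,r,proj(w,c-d*r/1000+[0,0,h/1000],1))
im=cv2.imread("pics/w10.png"); cv2.imwrite("pics/w10y.png",cv2.resize(im[200:250,290:345],None,fx=12,fy=12,interpolation=cv2.INTER_CUBIC))
```

```text
0 6.5 [317.88859155 211.66527999]
4 10 [317.87076832 208.61307254]
13 10 [317.84131611 213.36611869]
0 0 [317.8988616  220.86570997]
```

View pics/w10y.png

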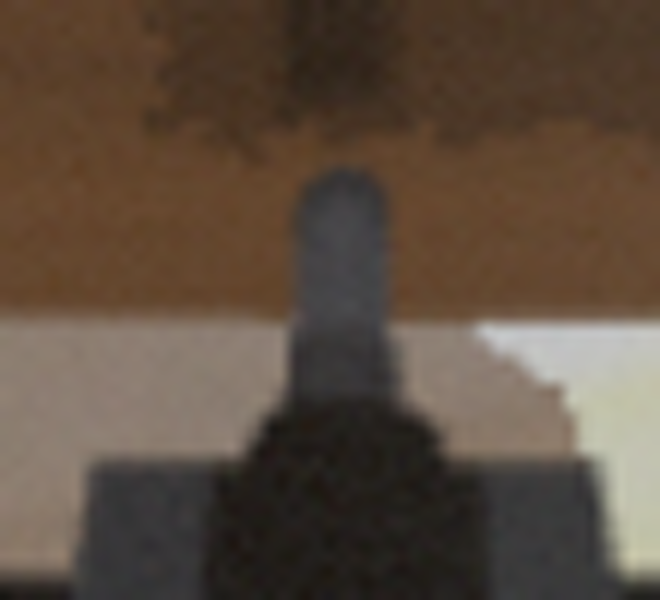

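The tip hangs about 2 mm to the +x side of the TCP as the camera sees it, and is centred sideways. I'll carry it over the keyhole and turn it by +0.127 rad.

Call:
jog_arm(motion="0.4 -0.1 1.5 0 0; 0.4 -0.2 3 0 0.01; 0.4 -0.3 3.8 0 0.02; 0.4 -0.3 3.8 0 0.02; 0.4 -0.3 3.8 0 0.02; 0.4 -0.3 3.8 0 0.02; 0.4 -0.3 3.8 0 0.02; 0.4 -0.2 2.5 0 0.02; 0.4 -0.1 1.3 0 0; 0.4 0 0 0 0; 0.4 0 0 0 0")

```text
time: 13.25
position: [0.489, -0.001, 0.1731]
eef_rot: [-3.141, 0.0, 1.451]
force: [0.2, 0.1, -0.8]
finger_gap: 0.091
```

Run:
```python
from h import *
o=observe(); print(o["time"],o["position"],o["eef_rot"],o["force"],o["finger_gap"]*85.4)
im,ci=snap("wrist","pics/w11.png"); cv2.imwrite("pics/w11z.png",cv2.resize(im[150:260,260:380],None,fx=6,fy=6,interpolation=cv2.INTER_CUBIC))
print(proj(ci,[.4905,-.0005,.08],1))
```

```text
13.25 [ 0.48903577 -0.00098704  0.17312566] [-3.14145949e+00  4.15630664e-04  1.45086574e+00] [ 0.2268072   0.05026681 -0.81577532] 7.747370081756611
[318.87599373 206.17892277]
```

View pics/w11z.png

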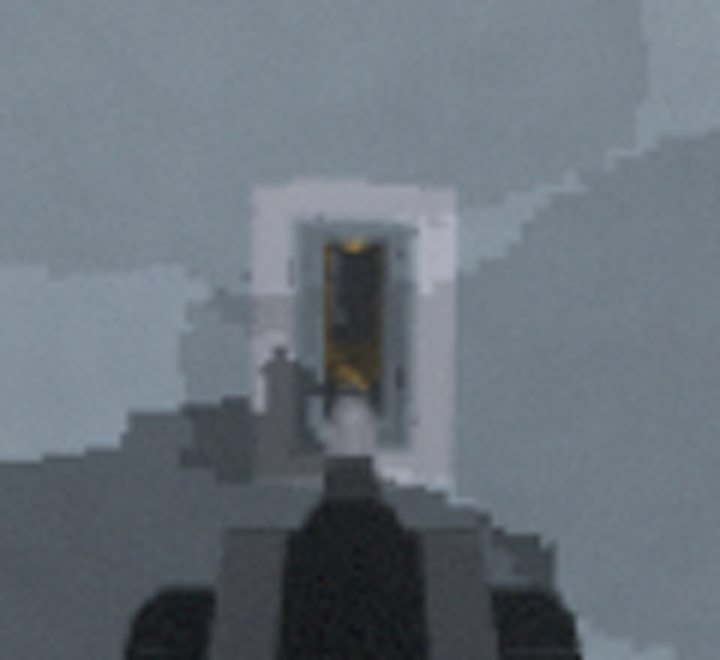

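Call:
jog_arm(motion="0.4 0 0.05 -1 0; 0.4 0 0 -1 0; 0.4 0 0 -0.7 0; 0.4 0 0 -0.3 0; 0.4 0 0 0 0; 0.4 0 0 0 0")

```text
time: 13.9
position: [0.4891, -0.0002, 0.1433]
eef_rot: [3.142, 0.0, 1.451]
force: [-0.3, -0.8, 0.0]
finger_gap: 0.088
```

Run:
```python
from h import *
o=observe(); print(o["time"],o["position"],o["eef_rot"],o["force"],o["finger_gap"]*85.4)
im,ci=snap("wrist","pics/w12.png"); cv2.imwrite("pics/w12z.png",cv2.resize(im[150:260,260:380],None,fx=6,fy=6,interpolation=cv2.INTER_CUBIC))
d=np.array([np.cos(-.1225),np.sin(-.1225),0]); k=np.array([.4905,-.0005,.08]); c=np.r_[o["position"][:2],o["position"][2]-.0584]
print("kh",proj(ci,k,1))
for e in (0,.002): print(e,[proj(ci,c+d*(e-r/1000)+[0,0,h/1000],1).round(1) for h,r in [(0,6.5),(4,10),(13,10),(13,3)]])
im,ci=snap("scene","pics/s12.png");cv2.imwrite("pics/s12z.png",cv2.resize(im[180:280,270:390],None,fx=6,fy=6,interpolation=cv2.INTER_CUBIC))
```

```text
13.9 [ 4.89116613e-01 -1.82799787e-04  1.43342034e-01] [3.14158327e+00 3.30278440e-05 1.45090596e+00] [-0.25182875 -0.7673119   0.02271816] 7.538101483918266
kh [317.69184445 220.01806843]
0 [array([317.9, 211.5]), array([317.9, 208.5]), array([317.9, 213.2]), array([317.9, 223.8])]
0.002 [array([317.9, 214.4]), array([317.9, 211.4]), array([317.9, 216.3]), array([317.9, 226.7])]
```

View pics/w12z.png

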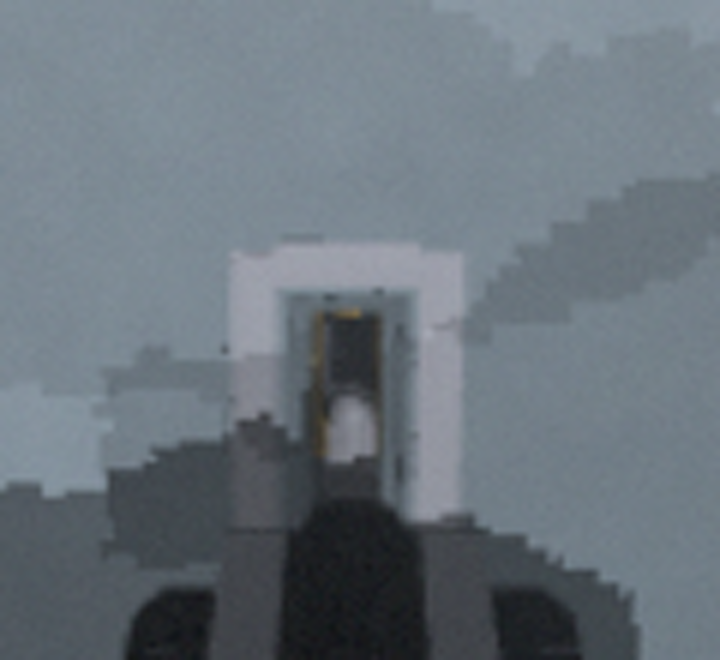

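View pics/s12z.png

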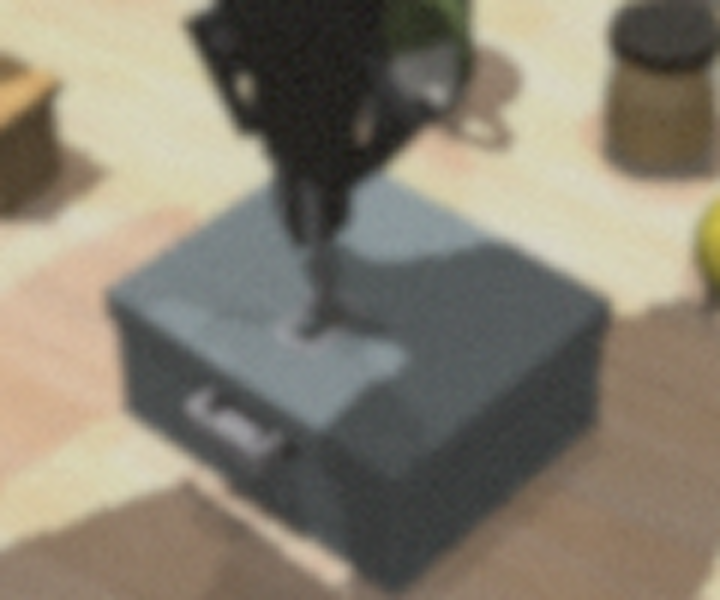

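The tip sits inside the keyhole outline, offset under 1 mm. I'll start the insertion.

Call:
jog_arm(motion="0.4 -0.05 -0.02 -0.4 0; 0.4 0 0 -0.4 0; 0.4 0 0 -0.2 0; 0.4 0 0 -0.2 0; 0.4 0 0 0 0")

```text
time: 14.5
position: [0.4883, -0.0003, 0.131]
eef_rot: [-3.141, -0.0, 1.451]
force: [-0.6, -0.8, -1.2]
finger_gap: 0.089
```

Call:
jog_arm(motion="0.4 0 0 -0.2 0; 0.4 0 0 -0.2 0; 0.4 0 0 -0.2 0; 0.4 0 0 0 0")

```text
time: 14.9
position: [0.4872, -0.0, 0.1246]
eef_rot: [-3.139, -0.0, 1.451]
force: [-5.2, 0.9, -0.1]
finger_gap: 0.09
```

Call:
jog_arm(motion="0.4 -0.05 0 -0.2 0; 0.4 0 0 -0.2 0; 0.4 0 0 -0.2 0; 0.4 0 0 0 0")

```text
time: 15.3
position: [0.4888, -0.0002, 0.1193]
eef_rot: [3.14, -0.0, 1.451]
force: [0.2, 1.5, -2.2]
finger_gap: 0.093
```

Call:
jog_arm(motion="0.4 0 0 -0.3 0; 0.4 0 0 -0.3 0; 0.4 0 0 -0.3 0; 0.4 0 0 0 0")

```text
time: 15.7
position: [0.4875, -0.0003, 0.1097]
eef_rot: [-3.14, 0.0, 1.451]
force: [-0.5, 0.3, -0.4]
finger_gap: 0.085
```

Call:
jog_arm(motion="0.4 0 0 -0.2 0; 0.4 0 0 -0.2 0; 0.4 0 0 -0.1 0; 0.4 0 0 -0.1 0; 0.4 0 0 0 0")

```text
time: 16.2
position: [0.4879, -0.0003, 0.1042]
eef_rot: [-3.141, 0.0, 1.451]
force: [-0.7, 0.4, -0.9]
finger_gap: 0.09
```

Run:
```python
from h import *
o=observe(); print(o["time"],o["position"],o["eef_rot"],o["force"],o["torque"],o["finger_gap"]*85.4)
im,ci=snap("wrist","pics/w13.png"); cv2.imwrite("pics/w13z.png",cv2.resize(im[150:330,230:410],None,fx=4,fy=4,interpolation=cv2.INTER_CUBIC))
im,ci=snap("scene","pics/s13.png");cv2.imwrite("pics/s13z.png",cv2.resize(im[180:280,270:390],None,fx=6,fy=6,interpolation=cv2.INTER_CUBIC))
```

```text
16.2 [ 4.87938695e-01 -3.07282444e-04  1.04186450e-01] [-3.14135520e+00  1.61928185e-05  1.45098720e+00] [-0.6908084   0.42109    -0.89485604] [-0.01292259 -0.03785295 -0.05317561] 7.644734251766198
```

View pics/w13z.png

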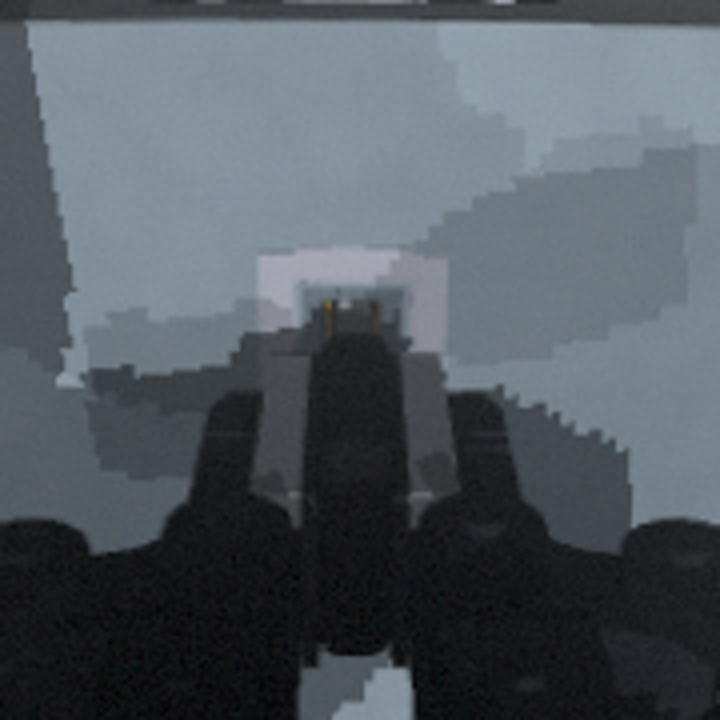

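View pics/s13z.png

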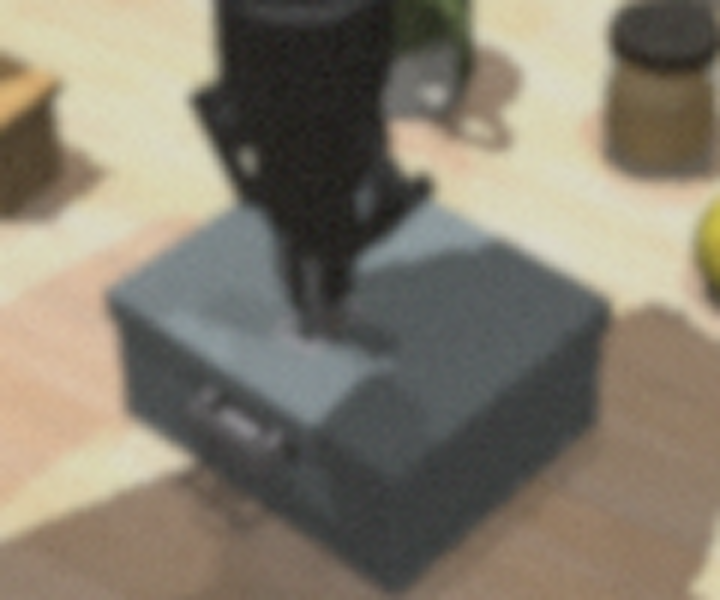

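Call:
jog_arm(motion="0.4 0 0 -0.1 0; 0.4 0 0 -0.1 0; 0.4 0 0 0 0; 0.4 0 0 0 0")

```text
time: 16.7
position: [0.4884, -0.0003, 0.1032]
eef_rot: [3.141, 0.0, 1.451]
force: [-3.5, 0.6, 12.9]
finger_gap: 0.092
```

The floor contact is clear: 12.9 N at TCP z=0.1032, against an expected 0.1034. The key is fully home. I'll ease off slightly and start turning clockwise, watching the forces.

Call:
jog_arm(motion="0.4 0 0 0.05 0; 0.4 0 0 0 0; 0.4 0 0.01 0 -0.1; 0.4 0 0.01 0 -0.1; 0.4 0.01 0.01 0 -0.1; 0.4 0.01 0.01 0 -0.1; 0.4 0 0 0 0", grip_force=100)

```text
time: 17.4
position: [0.4888, 0.0002, 0.1033]
eef_rot: [3.141, -0.001, 1.048]
force: [-1.2, 0.1, 6.7]
finger_gap: 0.085
```

Run:
```python
from h import *
o=observe(); print(o["time"],o["position"],o["eef_rot"],o["force"],o["torque"],o["finger_gap"]*85.4)
```

```text
17.4 [4.88843799e-01 2.32506475e-04 1.03338577e-01] [ 3.14057373e+00 -9.35165192e-04  1.04773028e+00] [-1.24480586  0.11743084  6.65469866] [0.3477142  0.14706995 0.04270359] 7.236291341420145
```

Lateral forces are tiny, so I'll keep turning.

Call:
jog_arm(motion="0.4 0.01 0.01 0 -0.1; 0.4 0.01 0.01 0 -0.1; 0.4 0.01 0.01 0 -0.1; 0.4 0.01 0.01 0 -0.1; 0.4 0 0 0 0; 0.4 0 0 0 0")

```text
time: 18.0
position: [0.4895, 0.0008, 0.1033]
eef_rot: [3.141, -0.002, 0.651]
force: [0.3, 2.0, 5.2]
finger_gap: 0.085
```

Run:
```python
from h import *
o=observe(); print(o["time"],o["position"],o["eef_rot"],o["force"],o["torque"],o["finger_gap"]*85.4)
im,ci=snap("wrist","pics/w14.png"); cv2.imwrite("pics/w14z.png",cv2.resize(im[150:330,230:410],None,fx=4,fy=4,interpolation=cv2.INTER_CUBIC))
```

```text
18.0 [0.48947199 0.0008098  0.10333836] [ 3.14112331e+00 -1.86782881e-03  6.51121270e-01] [0.34136458 2.00475565 5.18779565] [ 0.54663444 -0.03379967  0.06422124] 7.299893064738539
```

View pics/w14z.png

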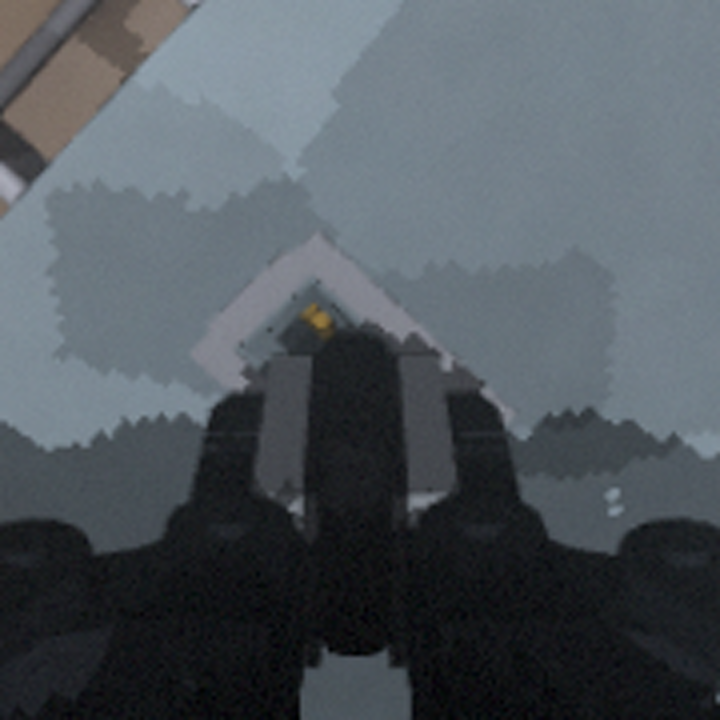

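The grip is square and the key has turned 0.8 rad with the gripper. Continuing to about 1.52 rad.

Call:
jog_arm(motion="0.4 0.01 0.01 0 -0.1; 0.4 0.01 0.01 0 -0.1; 0.4 0.02 0.01 0 -0.1; 0.4 0.01 0 0 -0.1; 0.4 0 0 0 0; 0.4 0 0 0 0")

```text
time: 18.65
position: [0.4903, 0.0011, 0.1034]
eef_rot: [-3.141, -0.002, 0.254]
force: [2.8, 2.7, 5.4]
finger_gap: 0.089
```

Call:
jog_arm(motion="0.4 0.01 0 0 -0.1; 0.4 0.02 0 0 -0.1; 0.4 0.01 0 0 -0.1; 0.4 0 0 0 -0.02; 0.4 0 0 0 0; 0.4 0 0 0 0; 0.4 0 0 0 0")

```text
time: 19.35
position: [0.4909, 0.001, 0.1034]
eef_rot: [-3.141, -0.003, -0.064]
force: [3.4, 3.5, 5.3]
finger_gap: 0.091
```

Run:
```python
from h import *
o=observe(); print(o["time"],o["position"],o["eef_rot"],o["force"],o["torque"],o["finger_gap"]*85.4,o["joints"])
im,ci=snap("wrist","pics/w15.png"); cv2.imwrite("pics/w15z.png",cv2.resize(im[150:330,230:410],None,fx=4,fy=4,interpolation=cv2.INTER_CUBIC))
im,ci=snap("scene","pics/s15.png"); cv2.imwrite("pics/s15z.png",cv2.resize(im[140:290,210:410],None,fx=4,fy=4,interpolation=cv2.INTER_CUBIC))
```

```text
19.35 [0.4909262  0.00102399 0.10339232] [-3.14078457e+00 -2.73605824e-03 -6.42664058e-02] [3.41182056 3.53876291 5.32953296] [ 0.86632079 -1.09546337  0.06452403] 7.754625146815921 [-1.47632365e-01  3.50491971e-01 -4.59330711e-01  7.58314377e-01
  1.03310634e-03  1.48743064e+00]
```

View pics/w15z.png

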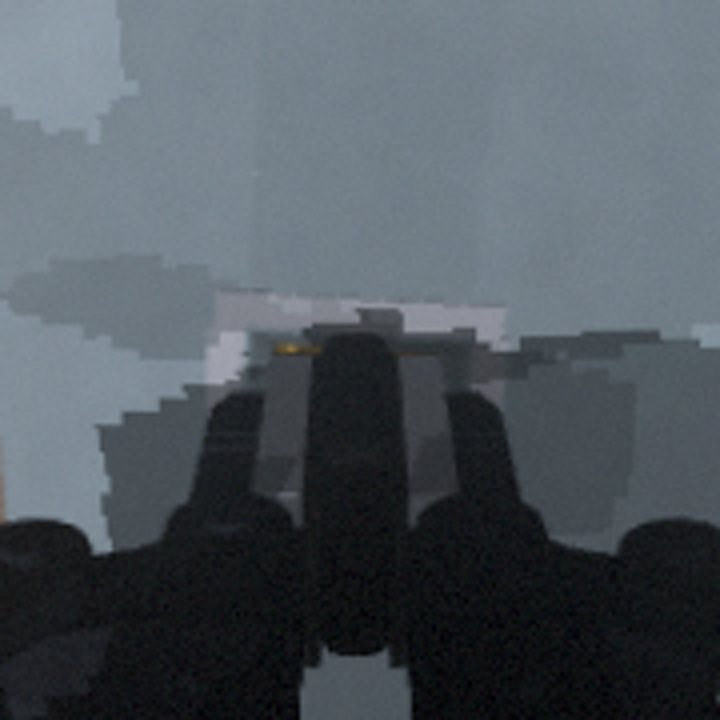

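View pics/s15z.png

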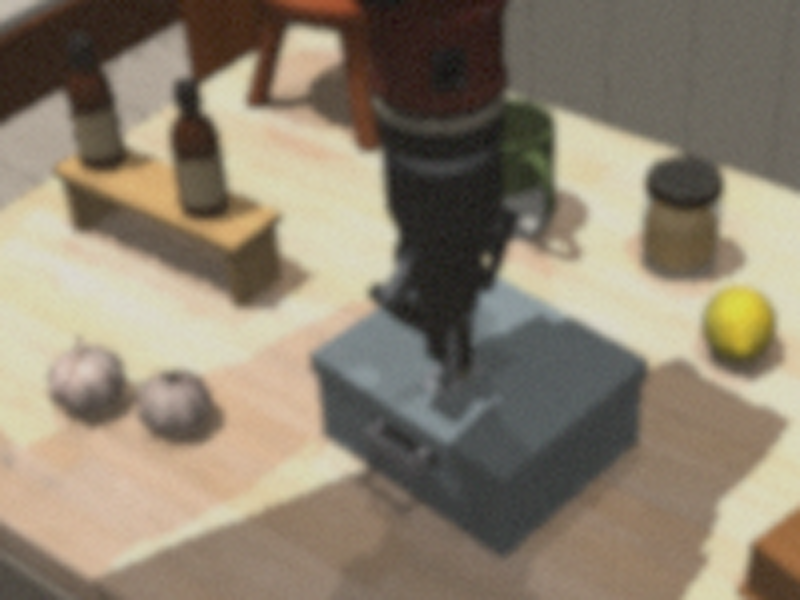

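The gripper has turned 1.515 rad with the key square in the jaws, and the bottle still stands on the ledge. I'll add a small margin against the play and relax the side load.

Call:
jog_arm(motion="0.4 0.02 0.02 0 -0.05; 0.4 0.01 0.01 0 -0.03; 0.4 0 0 0 0; 0.4 0 0 0 0; 0.4 0 0 0 0; 0.4 0 0 0 0")

```text
time: 20.05
position: [0.4911, 0.0011, 0.1034]
eef_rot: [-3.141, -0.002, -0.144]
force: [3.9, 2.1, 5.4]
finger_gap: 0.089
```

Run:
```python
from h import *
o=observe(); print(o["time"],o["position"],o["eef_rot"],o["force"],o["torque"],o["finger_gap"]*85.4,o["joint_velocities"].round(3))
im,ci=snap("wrist","pics/w16.png"); cv2.imwrite("pics/w16z.png",cv2.resize(im[150:330,230:410],None,fx=4,fy=4,interpolation=cv2.INTER_CUBIC))
im,ci=snap("top","pics/t16.png"); cv2.imwrite("pics/t16z.png",cv2.resize(im[140:290,190:390],None,fx=4,fy=4,interpolation=cv2.INTER_CUBIC))
```

```text
20.05 [0.4911064  0.00109791 0.10338101] [-3.14113759e+00 -2.48373898e-03 -1.44411410e-01] [3.89521294 2.08613365 5.39375314] [ 0.61624419 -1.03456549  0.05580849] 7.577241422305319 [ 0.001  0.     0.001  0.    -0.     0.002]
```

View pics/w16z.png

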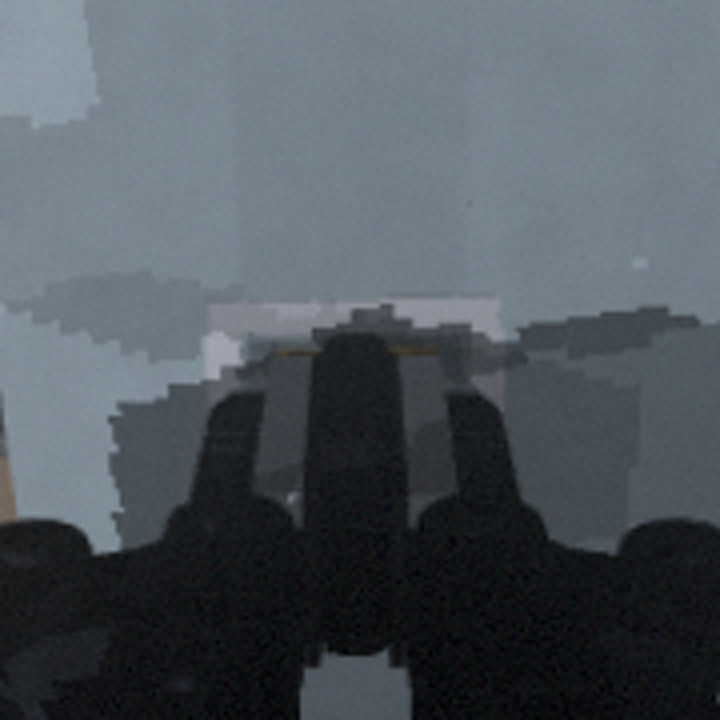

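View pics/t16z.png

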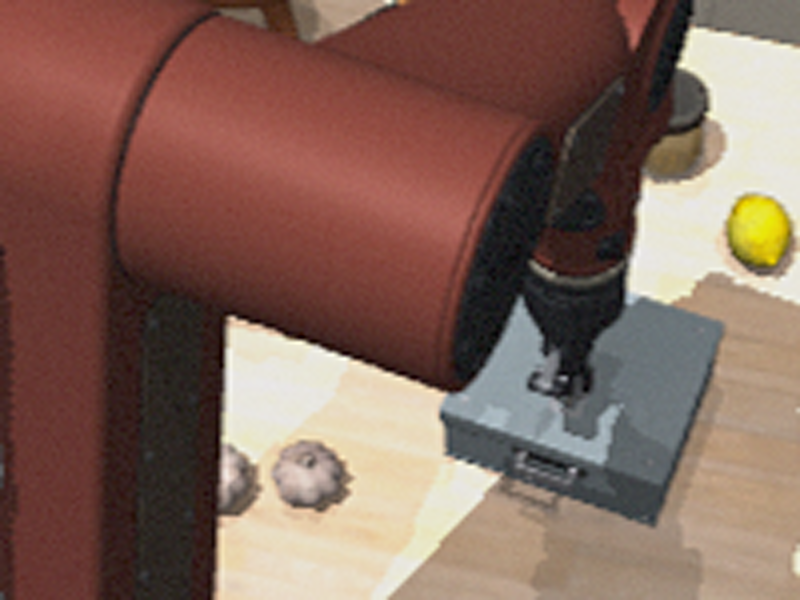

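The key is turned 1.595 rad, square in the jaws and at rest, with 5 N of down force. Handing in.

Run:
```python
from bench import *
print(hand_in()); o=observe(); print(o["time"],o["position"],o["eef_rot"],o["force"],o["finger_gap"])
```

```text
the job is handed in; nothing more can be done
None
the job is handed in; nothing more can be done
```

I moved the bottle to the free end of the ledge. Then I took the key from the block, pushed it fully home in the lock and turned it clockwise. I handed in at about 20 s still gripping it; the hand-in gives no verdict.

**Last checks:**
- **Bottle:** the last scene picture, taken just before the final 0.08 rad of turn, shows it upright on the ledge next to the other bottle. In the final top view the arm hides the ledge.
- **Key home:** I felt the lock floor at 12.9 N with the TCP at z = 0.1032, against an expected 0.1034. About 5 N of down force remained at the end.
- **Turn:** the gripper turned 1.595 rad, so the barrel should be at least about 1.39 rad after 0.2 rad of play. I could not read the barrel angle directly. The measured turning moment stayed close to the sensor's own offset, so it neither confirms nor contradicts the turn.
- **Grip:** the key was square in the jaws at 7.6 mm opening with the grip set to 100 N, and the arm was at rest. A side load of about 4 N remained on the key.
- **Other things:** those in view in the last pictures looked unmoved.

**Disagreements:**
- The fixed cameras and the wrist camera differed by about 5 mm in y. I used the wrist camera for the fine alignment.
- Heights measured from two views came out 2–4 mm below the stated ones.
- The camera showed the key tip about 2 mm off the tool axis. I allowed for that when inserting and turning.

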